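Empty the print magazine into its slip case

TASK

Put all the framed miniatures away in the slip case: press the magazine's spring ejector all the way to push its miniatures out one at a time, letting it come back each time, and slide every one, and any left lying on the table, flat into the case, wholly past its mouth. When the last is in, close the case by sliding the blue stopper fully home, and leave the tin, the tape and the tray where they are.

Things in the scene. Friction and masses are not known exactly. Their poses are not given: they have to be found in the camera images.
- magazine: Fixed light-wood magazine. Origin: table level under the hopper's centre; x = the way tiles come out. Hopper: well 43 x 43 mm inside, 56 x 56 outside, floor 8 mm and rim 62 mm above the table, open above, holding the stack. Only the lowest tile can leave, by a slot 8 to 22.5 mm above the table in the +x wall (outer face x = 28 mm). Base 56 mm wide, 8 mm high, back to x = -113 mm.
- delivery (a point): Point on top of the bare delivery tongue (30 mm wide, 8 mm high, from the slot to x = 86 mm in the magazine's frame), at x = 58 mm: a full press of the ejector leaves the lowest tile flat about here, clear of the hopper wall, overhanging the tongue by 5 mm on either side. Axes as the magazine's.
- ejector (a joint): Travel of the steel ejector slide in m: 0 at rest, where its spring returns it, 0.060 (end stop) fully pressed towards the magazine's +x. Force 3 N at the start, 6.6 N at the end, plus 6 N per m/s. A full press clears one tile; the stack drops by one tile only when the slide is all the way back.
- paddle (a point): Centre of the rear (pressed) face of the ejector's red upright paddle, 36 mm wide, 8 mm thick, 9 to 45 mm above the table; this point is 27 mm above the table and at rest at x = -100 mm in the magazine's frame, with free space behind. It moves with the slide: push it towards the magazine's +x from behind.
- case: Fixed dark-wood slip case with a clear lid. Origin: table level under the middle of its mouth; x points into it. Channel 43 mm wide, 14.5 mm high, x = 0 to 194 mm, floor 8 mm above the table; lid's front edge at x = 0, lid's top 26.5 mm above the table. Tiles go in one row, each pushing the earlier ones deeper; four tiles and the stopper fill 184 mm.
- lip (a point): Point on top of the bare lip before the case's mouth, at x = -30 mm in the case's frame (same axes). Lip: 30 mm wide, 8 mm high, x = -58 to 0 mm; a tile on it overhangs 5 mm either side. Two flared guides 4 mm thick, up to 22.5 mm above the table, lead in: gap 43 mm at x = 0, about 64 mm at their ends, x = -12 mm.
- stopper: Loose stopper for the case, 80 g. Origin: underside, midway across, in the front plane of its blue plate; x points along the light-wood tongue, which goes into the case. Tongue x 0 to 24 mm, 39 mm wide, 12 mm high; plate x -10 to 0, 42 mm wide, 24 mm high. Home when the plate meets the front edge of the case's lid, its underside on the lip.
- stopper_grip (a point): Middle of the blue grip above the stopper's plate: 28 mm wide along the stopper's y, 10 mm thick, from 24 to 47 mm above its underside; this point is 36 mm up, at x = -5 mm in the stopper's frame.
- tin: Bystander: loose terracotta-coloured tin, 64 mm across, 28 mm high. Origin: centre of its underside.
- tape: Bystander: loose paper tape roll lying flat, 80 mm across, 24 mm high. Origin: centre of its underside.
- tray: Bystander: loose open wooden tray 100 x 140 x 45 mm. Origin: centre of its underside.
- tile0: Framed miniature: flat square wooden tile 40 x 40 x 12 mm, 30 g, light wood with a white print on the upper face (either face up will do). Origin: centre of its underside, z up as built. At the start: the lowest of the stack in the magazine's hopper.
- tile1: Framed miniature: flat square wooden tile 40 x 40 x 12 mm, 30 g, light wood with a white print on the upper face (either face up will do). Origin: centre of its underside, z up as built. At the start: second in the stack in the magazine's hopper.
- tile2: Framed miniature: flat square wooden tile 40 x 40 x 12 mm, 30 g, light wood with a white print on the upper face (either face up will do). Origin: centre of its underside, z up as built. At the start: third (top) in the stack in the hopper; absent in some starts.
- tile3: Framed miniature: flat square wooden tile 40 x 40 x 12 mm, 30 g, light wood with a white print on the upper face (either face up will do). Origin: centre of its underside, z up as built. At the start: flat on the table, between magazine and case; absent in some starts.
There are look-alikes about, which are no part of the job. What is meant by the stopper is not pink, and is the smaller of those in its own colour.

How it is judged:
By the outcome, as a careful person would: the job done as asked, in the order asked, and still so for the second after the job is handed in, with the robot touching nothing.
Of tile2, tile3 only 1 to 2 are there at a start; the rules pass over those that are not, and their reading is None.
At some moment in a run one of stopper may be knocked a few centimetres aside while the robot is not near it.
Once in a run the grip may slacken for a moment while it holds something.
It also fails if it takes over 210 s, if anything falls off the work surface, if the arm or the gripper's body presses on something with over 40 N, if the wrist force passes 120 N, or if a joint passes its speed limit or range.

ROBOT

A 7-joint arm with a two-finger parallel gripper is mounted at the origin on the work surface. World frame = base frame: x ahead of the robot, y to its left, z up, the work surface at z = 0. Lengths are in mm, angles in rad, forces in N, time in s.
With the tool pointing down it reaches from about 400 to 875 mm from the base axis. Payload 4.4 kg.
Tool frame: the origin (TCP) lies midway between the tips of the shut fingers; the grasp point (between the pads) lies 19 mm behind it; z points along the fingers, y is the line along which they close (so a half turn about z gives the same grasp; the last joint's range is limited). The gripper opens to 85 mm and grips with 20 to 120 N. Pads are 22 mm wide; open, the fingers measure 114 mm over their backs; the gripper's body (76 mm by 85 mm) begins 54 mm behind the grasp point. The pads swing forward as they close: fully open they stand 13 mm farther back than shut.
Start: joints at [1.042, 0.628, 0.038, 1.517, -0.027, 0.996, -0.02], TCP at [290.224, -581.625, 231.313] pointing down, gripper open.
Joint ranges: [-3.06, 3.06], [-0.37, 2.12], [-1.25, 1.32], [0.18, 2.47], [-1.1, 4.24], [0.23, 1.98], [-2.94, 2.94]. Speed limits (rad/s): [2.57, 2.57, 3.14, 3.14, 3.14, 3.14, 3.14].

INTERFACE

Orientations are given as [roll, pitch, yaw] about the fixed x, y, z axes, in that order (R = Rz(yaw) Ry(pitch) Rx(roll)).
In Python, from cell import ctrl gives the robot as it stands.
- The arm moves only by the shell command python3 -m crank 'ROWS' [OPENING]. ROWS is JSON, a list that holds one entry, the list of rows, each a list of 4 numbers: the shift along the tool's x, y, z normalised to -1 to 1, where 1 is 2.5 cm, then the turn about the tool's z normalised to -1 to 1, where 1 is 0.08 rad. In form: [[[dx, dy, dz, turn], ...]]. A call has 1 to 12 rows; each row shifts and turns the commanded pose from where the row before left it, along the tool's axes as they then stand; what a row does not reach is not made up. A row lasts 1/12 s, in which the tool goes at most 41.7 mm and 7.16 degrees, less where a joint would pass 70% of its speed; a pose out of reach is approached as far as the arm can. A call with a number of a shift or a turn outside -1 to 1 is refused whole. A call with a gripper value outside its range is refused whole. OPENING is the closure, from -1 (fully open) to 1 (shut), set as the call begins (- or left out, the last holds). The fingers move at their own pace and stop on an object; the grip force is fixed at half the most. Time passes only in rows, so rows that do not move let the fingers close. It gives the time, the measured TCP pose, the force, the opening and the grip force at its end, in the units of the state.
- ctrl.read_state(): the state, without advancing time (a new reading comes with each control period).
- ctrl.get_image(name): name is "scene" or "top" or "wrist"; returns a dict with "img" (420x560x3 uint8, red, green, blue), "intrinsics" (3x3 intrinsics, pixels), "extrinsics" (4x4, takes a point from camera to world coordinates). Camera axes: x right, y up, looking along -z (the intrinsics and any distortion apply to the point x, -y, -z); pixel columns grow to the right and rows downward; lengths in mm; the calibration is good to about 2 mm. The wrist camera is an equidistant fisheye: a pixel r from the principal point sees the ray r / f radians off the axis. A picture is of the moment at which its call begins. There is no depth.
- ctrl.finish_job(): hands the job in; it is judged then, once.
Trained networks look in the newest picture that a camera, given by its name, has taken for a name from the list of things; names that differ only in an ending like _2 or _b are one class to them, and where a whole thing is asked for, a point or a joint stands for the part that bears it (a point fixed in the world has none). Each returns a list of dicts, best first, with "confidence" (0 to 1); they miss things now and then, are a little off and sometimes report something else, mostly with a low value. They report only what shows in the picture. A call takes as long as a camera call. They do not tell look-alikes from the thing itself.
- ctrl.find_in(camera, target): "position" ([row, column] in pixels, amid what is visible of it).
- ctrl.trace(camera, target): "mask" (420x560 bool, what is visible of it) and "position" ([row, column] in pixels, amid what is visible of it).
- ctrl.place_of(camera, target): "position" ([row, column] in pixels: a listed point, or the origin of a listed thing).
The state is a dict: "clock": time; "qpos": joint angles; "qd": joint speeds; "tau": joint torques, N m; "eef_pos": TCP position; "tool_rot": TCP orientation; "force": force on the tool from outside, world axes, zero at the start; "torque": the same for the moment, N m; "width": finger opening in mm; "gripper_force": force on a finger pad.
Only numpy, scipy, OpenCV 4.12 (cv2) and the standard library are available. Lean on these libraries where they do the work, as an engineer would, in place of code of your own. Each camera call takes 0.05 s, during which the arm holds its last target. There are 200 camera calls.

## Working session

There is one attempt and no reset: what is moved stays moved. The work goes in short steps, Python scripts to look and compute and a shell command to move; the robot and the scene stay as the last step left them, time stands still between calls to the robot, and variables do not carry over. Pictures are saved under pics/ and viewed, at most 14 in all, crops included, and the job is handed in when it is done.

```bash
mkdir -p pics; ls; cat > h.py <<'E'
import numpy as np, cv2
from cell import ctrl
def pix2world(im,rc,z):
    K=np.array(im["intrinsics"]);T=np.array(im["extrinsics"])
    r,c=rc
    x=(c-K[0,2])/K[0,0];y=(r-K[1,2])/K[1,1]
    if im.get("fish"):
        th=np.hypot(x,y);s=np.tan(th)/max(th,1e-9);x*=s;y*=s
    d=T[:3,:3]@np.array([x,-y,-1.]);o=T[:3,3]
    return o+d*(z-o[2])/d[2]
def world2pix(im,p):
    K=np.array(im["intrinsics"]);T=np.array(im["extrinsics"])
    q=T[:3,:3].T@(np.array(p)-T[:3,3]);x,y=q[0]/-q[2],-q[1]/-q[2]
    if im.get("fish"):
        t=np.hypot(x,y);s=np.arctan(t)/max(t,1e-9);x*=s;y*=s
    return np.array([y*K[1,1]+K[1,2],x*K[0,0]+K[0,2]])
def get(n):
    im=ctrl.get_image(n);im["fish"]=(n=="wrist");return im
def save(im,f,crop=None,s=1):
    a=im["img"]
    if crop: a=a[crop[0]:crop[1],crop[2]:crop[3]]
    cv2.imwrite("pics/"+f,cv2.resize(a[:,:,::-1],None,fx=s,fy=s,interpolation=cv2.INTER_CUBIC))
E
python3 - <<'E'
from h import *
a=get("top");save(a,"top0.png",s=1.4)
Z=dict(magazine=0,delivery=8,paddle=27,case=0,lip=8,stopper=0,stopper_grip=36,tin=0,tape=0,tray=0,tile3=0)
for n,z in Z.items():
    for d in ctrl.place_of("top",n)[:4]:
        print(n,round(d["confidence"],2),np.round(d["position"]),np.round(pix2world(a,d["position"],z)[:2],1))
b=get("scene");save(b,"scene0.png",s=1.4)
for n,z in Z.items():
    for d in ctrl.place_of("scene",n)[:4]:
        print(n,round(d["confidence"],2),np.round(d["position"]),np.round(pix2world(b,d["position"],z)[:2],1))
s=ctrl.read_state();print(s)
print(a.keys(), a["extrinsics"],a["intrinsics"])
E
```

```text
pics
magazine 0.78 [220. 213.] [542.6 202.6]
delivery 0.89 [204. 209.] [599.4 216.9]
paddle 0.67 [243. 219.] [460.4 178. ]
case 0.72 [208. 342.] [ 575. -244.]
lip 0.58 [216. 343.] [ 548.9 -246.1]
stopper 0.67 [228. 276.] [509.6 -15. ]
stopper 0.57 [256. 260.] [417.2  41.5]
stopper 0.45 [241. 291.] [465.1 -66.4]
stopper_grip 0.7 [226. 274.] [513.5  -6.8]
stopper_grip 0.67 [241. 294.] [461.6 -74.1]
stopper_grip 0.55 [254. 257.] [419.1  49.5]
tin 0.6 [265. 156.] [390.6 394.9]
tape 0.72 [190. 273.] [643.9  -7.5]
tape 0.49 [163. 282.] [742.6 -40.1]
tray 0.73 [263. 419.] [ 380.6 -497.4]
tray 0.34 [188. 273.] [652.9  -7. ]
tile3 0.62 [217. 214.] [553.7 200.5]
tile3 0.6 [190. 272.] [644.4  -4.4]
magazine 0.58 [168. 308.] [552.8 202.9]
delivery 0.82 [171. 324.] [602.8 214.1]
paddle 0.6 [310. 100.] [ 382.8 -494.6]
paddle 0.52 [152. 278.] [452.2 180.9]
case 0.78 [278. 228.] [ 581.7 -234.8]
lip 0.64 [278. 212.] [ 550.9 -260. ]
stopper 0.62 [183. 244.] [425.9  42.4]
stopper 0.59 [213. 232.] [463.1 -64.7]
stopper 0.56 [208. 260.] [519.2  -6.1]
stopper 0.28 [310. 100.] [ 366.8 -492.2]
stopper_grip 
[... 737 characters left out ...]
.29210075]), 'tool_rot': array([-3.14154357e+00, -4.37495824e-05,  4.62788510e-01]), 'force': array([ 0.03902824, -0.48296392, -0.13528684]), 'torque': array([-0.00086854,  0.00339636,  0.00528557]), 'gripper_force': 0.0, 'width': 85.54974798987215}
dict_keys(['img', 'intrinsics', 'extrinsics', 'fish']) [[-1.86155079e-02  9.86204497e-01 -1.64481467e-01  3.12152895e+02]
 [-9.99820638e-01 -1.89354292e-02 -3.77164082e-04 -3.36359852e+01]
 [-3.48648809e-03  1.64444944e-01  9.86380102e-01  1.63041595e+03]
 [ 0.00000000e+00  0.00000000e+00  0.00000000e+00  1.00000000e+00]] [[476.25375438   0.         280.91709826]
 [  0.         476.25375438 206.9854499 ]
 [  0.           0.           1.        ]]
```

View pics/top0.png

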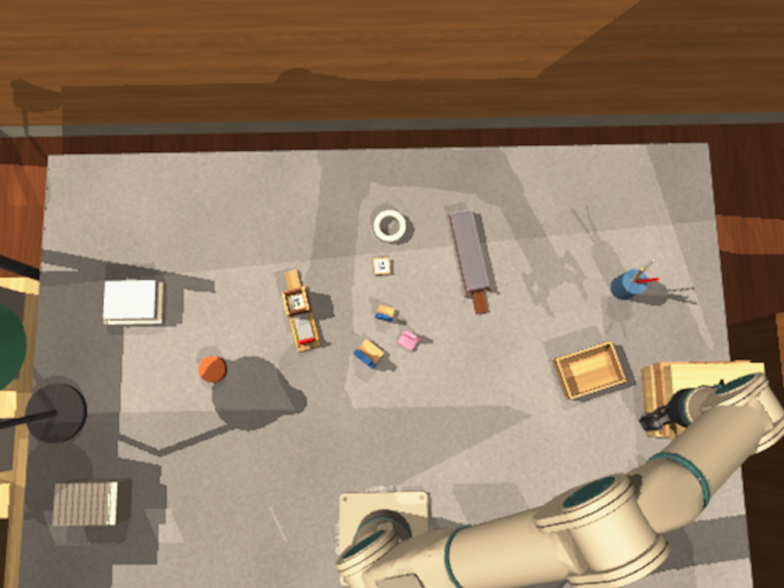

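View pics/scene0.png

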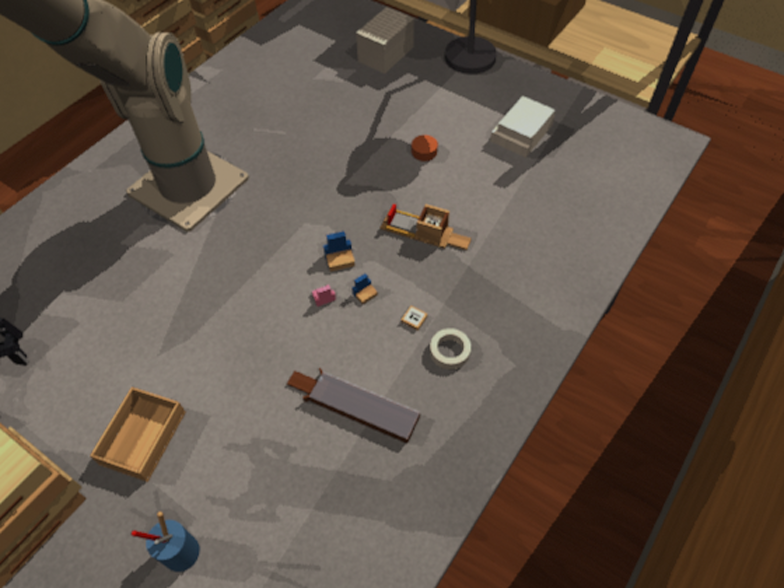

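Stopper candidates in top-image pixels [row, col]:
- Small blue: [228, 276].
- Large blue: [254, 260], rejected because it is the larger blue one.
- Pink: [241, 291], rejected for its colour.

I choose the small blue one. One loose tile lies at [190, 272] and the tape roll at [163, 282]. First I move over the case to look with the wrist camera.

```bash
python3 -m crank '[[[0.9,-0.45,-0.25,0],[0.9,-0.45,-0.25,0],[0.9,-0.45,-0.25,0],[0.9,-0.45,-0.25,0],[0.9,-0.45,-0.25,0],[0.9,-0.45,-0.25,0],[0.9,-0.45,-0.25,0],[0.9,-0.45,-0.25,0],[0.9,-0.45,-0.25,0],[0.9,-0.45,-0.25,0],[0.9,-0.45,-0.25,0],[0.9,-0.45,-0.25,0]]]' -1
python3 -m crank '[[[0.9,-0.45,-0.25,0],[0.9,-0.45,-0.25,0],[0.9,-0.45,-0.25,0],[0.9,-0.45,-0.25,0],[0,0,0,0],[0,0,0,0]]]'
python3 - <<'E'
from h import *
b=get("wrist");save(b,"w0.png",s=1.4)
print(b["extrinsics"],b["intrinsics"])
for n,z in dict(case=0,lip=8,stopper=0,stopper_grip=36,tape=0,tile3=0).items():
    for d in ctrl.place_of("wrist",n)[:4]:
        print(n,round(d["confidence"],2),np.round(d["position"]),np.round(pix2world(b,d["position"],z)[:2],1))
E
```

```text
clock: 2.2
eef_pos: [472.2, -339.2, 306.8]
tool_rot: [3.141, -0.0, 0.463]
force: [0.4, -1.0, -0.5]
width: 85.7
gripper_force: 0.0
clock: 2.7
eef_pos: [533.1, -258.2, 331.6]
tool_rot: [3.141, -0.001, 0.466]
force: [-0.7, -0.2, 0.2]
width: 85.6
gripper_force: 0.0
[[ 4.48298606e-01  8.57971286e-01  2.50825901e-01  5.97217547e+02]
 [-8.93883859e-01  4.30314497e-01  1.25702349e-01 -2.27382704e+02]
 [-8.50152864e-05 -2.80561412e-01  9.59836073e-01  4.74201876e+02]
 [ 0.00000000e+00  0.00000000e+00  0.00000000e+00  1.00000000e+00]] [[325.1922621    0.         281.86758932]
 [  0.         325.1922621  210.74454775]
 [  0.           0.           1.        ]]
case 0.77 [133. 283.] [ 578.8 -238.7]
lip 0.7 [154. 278.] [ 549.1 -245.9]
stopper 0.92 [151.  93.] [424.9  33.1]
stopper 0.66 [152. 153.] [469.4 -70.2]
stopper_grip 0.71 [164.  70.] [401.7  49.5]
stopper_grip 0.63 [154. 142.] [467.8 -67.4]
tile3 0.73 [50. 38.] [544.5 228.2]
tile3 0.56 [ 31. 163.] [644.8  -4. ]
```

View pics/w0.png

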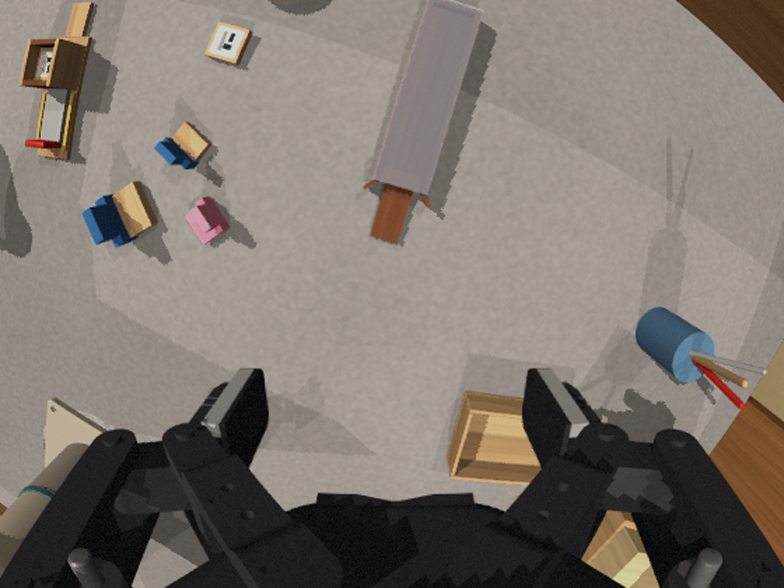

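The picture (1.4x) shows the lip at about (390, 215), the mouth corners at (378, 181) and (427, 193), and the small blue stopper at (180, 145) with its tongue to the upper right. The large blue one is at (118, 215), the pink one at (207, 220) and the loose tile at (228, 43). Next I fit the case axis and take a close crop of the stopper choice.

```bash
python3 - <<'E'
from h import *
import numpy as np
b=get("wrist");save(b,"w1.png",crop=(0,190,0,360),s=2.2)
f=lambda u,v,z: np.round(pix2world(b,(v/1.4,u/1.4),z)[:2],1)
print("lip",f(371,238,8),f(400,244,8),f(385,188,8),f(411,190,8))
print("lid",f(378,181,26.5),f(427,193,26.5),f(430,0,26.5),f(480,8,26.5))
print("tile",[f(*q,12) for q in((206,53),(217,22),(252,31),(240,64))])
print("guide tips", f(365,187,22),f(430,206,22))
E
```

```text
lip [ 517.3 -241.6] [ 524.9 -271.4] [ 570.2 -231.8] [ 580.1 -256.4]
lid [ 574.4 -222.6] [ 585.1 -270.7] [ 763.5 -185.8] [ 780.1 -233. ]
tile [array([624.7,   6.7]), array([660.6,  11.5]), array([663.9, -31.7]), array([626.5, -36.4])]
guide tips [ 563.2 -213.6] [ 574.8 -279.6]
```

View pics/w1.png

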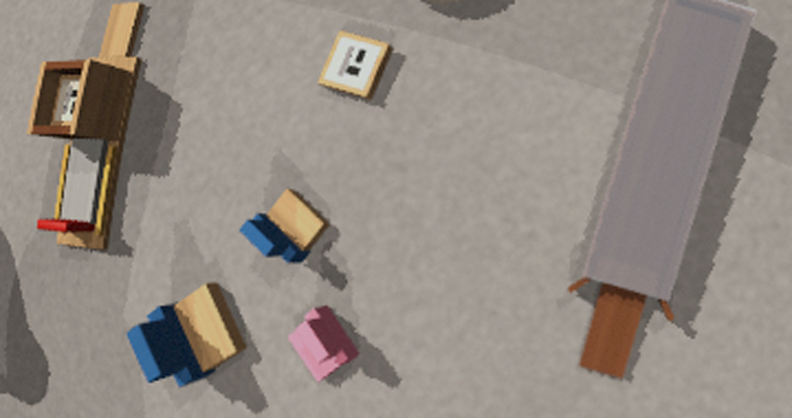

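The crop confirms the choice: the small blue stopper is at (285, 228), the larger blue one is at (185, 335) and the pink one is at (322, 342). Case yaw is about 0.195 with the mouth near (578, -246). I take the loose tile first.

```bash
python3 -m crank '[[[0.83,-0.7,0.53,0],[0.83,-0.7,0.53,0],[0.83,-0.7,0.53,0],[0.83,-0.7,0.53,0],[0.83,-0.7,0.53,0],[0.83,-0.7,0.53,0],[0.83,-0.7,0.53,0],[0.83,-0.7,0.53,0],[0.83,-0.7,0.53,0],[0.83,-0.7,0.53,0]]]'
python3 -m crank '[[[0,0,0,0.84],[0,0,0,0.84],[0,0,0,0.84],[0,0,0,0.84],[0,0,0,0.84],[0,0,0,0],[0,0,0,0]]]'
cat >> h.py <<'E'
def corners(im,cam,name,z,near=None):
    out=[]
    for d in ctrl.trace(cam,name)[:3]:
        m=d["mask"].astype(np.uint8)
        c=max(cv2.findContours(m,0,cv2.CHAIN_APPROX_NONE)[0],key=cv2.contourArea)
        w=np.array([pix2world(im,(p[0][1],p[0][0]),z)[:2] for p in c],np.float32)
        (cx,cy),(a,b_),t=cv2.minAreaRect(w)
        print(name,round(d["confidence"],2),"c",round(cx,1),round(cy,1),"size",round(a,1),round(b_,1),"ang",round(np.radians(t),3))
def plan(x,y,z,yaw):
    s=ctrl.read_state();p=s["eef_pos"];y0=s["tool_rot"][2]
    d=np.array([x,y,z])-p;c,sn=np.cos(y0),np.sin(y0)
    print("units dx %.2f dy %.2f dz %.2f turn %.2f"%((d[0]*c+d[1]*sn)/25,(d[0]*sn-d[1]*c)/25,-d[2]/25,(y0-yaw)/.08), "at",np.round(p,1),round(y0,3))
E
python3 - <<'E'
from h import *
b=get("wrist");save(b,"w2.png",s=1.4)
corners(b,"wrist","tile3",12);corners(b,"wrist","magazine",62);corners(b,"wrist","tape",24)
for n,z in dict(delivery=8,paddle=27,magazine=0,tile3=0).items():
    for d in ctrl.place_of("wrist",n)[:3]:
        print(n,round(d["confidence"],2),np.round(d["position"]),np.round(pix2world(b,d["position"],z)[:2],1))
E
```

```text
clock: 3.93
eef_pos: [640.0, -9.9, 198.2]
tool_rot: [3.141, -0.0, 0.462]
force: [-0.1, -0.6, -0.0]
width: 85.6
gripper_force: 0.0
clock: 4.52
eef_pos: [639.5, -10.8, 198.8]
tool_rot: [3.141, 0.0, 0.128]
force: [0.2, -0.3, -0.2]
width: 85.6
gripper_force: 0.0
tile3 0.9 c 533.6 228.4 size 39.9 31.1 ang 0.225
tile3 0.86 c 645.5 -5.2 size 40.6 39.8 ang 0.058
tile3 0.24 c 478.3 186.2 size 46.2 92.3 ang 1.478
magazine 0.58 c 562.8 183.6 size 168.4 95.3 ang 0.257
tape 0.89 c 744.2 -27.3 size 77.5 77.6 ang 0.14
delivery 0.76 [191.  92.] [610.  210.9]
magazine 0.93 [232. 102.] [555.6 204.5]
magazine 0.68 [301.  19.] [401.9 395.2]
tile3 0.77 [183. 278.] [641.2  -7.8]
tile3 0.61 [242.  92.] [538.7 221.1]
```

View pics/w2.png

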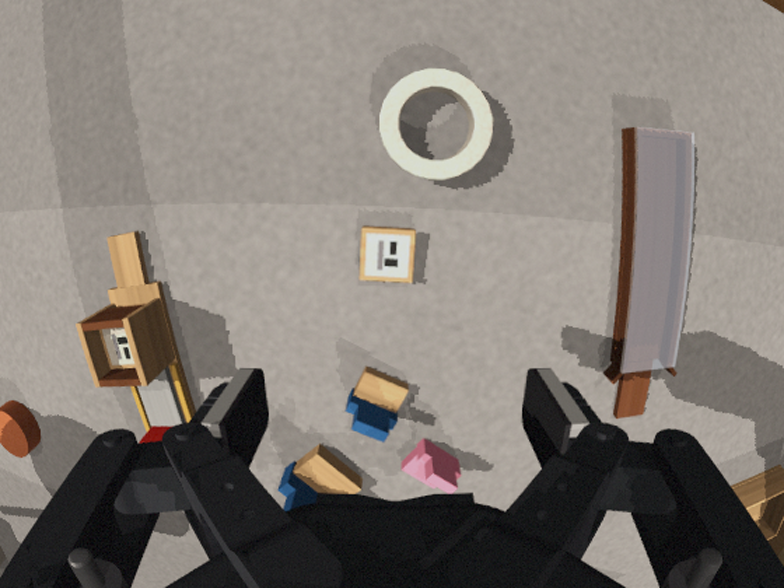

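The wrist picture shows the loose tile at (388, 255), fitted at (645.5, -5.2) with yaw 0.06 and a fitted size of 40 x 40. Now I grasp it.

```bash
python3 -c "
from h import *
plan(645.5,-5.2,3,0.058)"
python3 -m crank '[[[0.15,-0.1,0.8,0.45],[0.12,-0.1,0.9,0.43],[0,0,0.9,0],[0,0,0.9,0],[0,0,0.9,0],[0,0,0.9,0],[0,0,0.9,0],[0,0,0.8,0],[0,0,0.6,0],[0,0,0.2,0],[0,0,0,0],[0,0,0,0]]]'
python3 -m crank '[[[0,0,0,0],[0,0,0,0],[0,0,0,0],[0,0,0,0],[0,0,0,0],[0,0,0,0],[0,0,0,0]]]' 1
```

```text
units dx 0.26 dy -0.19 dz 7.83 turn 0.86 at [639.5 -10.7 198.8] 0.127
clock: 5.92
eef_pos: [646.3, -4.9, 4.4]
tool_rot: [3.142, -0.001, 0.056]
force: [0.2, -0.4, 0.3]
width: 85.2
gripper_force: 0.0
clock: 6.5
eef_pos: [646.5, -4.9, 5.1]
tool_rot: [3.142, -0.002, 0.056]
force: [-2.1, -1.3, 5.8]
width: 38.1
gripper_force: 60.4
```

```bash
python3 -m crank '[[[0,0,-0.8,0],[0,0,-0.9,0],[0,0,-0.9,0],[-0.4,0.7,-0.9,0],[-0.5,0.8,-0.9,0],[-0.5,0.8,-0.2,0],[-0.5,0.8,0,0],[-0.5,0.8,0,0],[-0.5,0.8,0,0],[-0.5,0.8,0,0],[-0.5,0.8,0,0],[-0.5,0.8,0,0]]]'
python3 -m crank '[[[-0.5,0.8,0,0],[-0.5,0.8,0,0],[-0.5,0.8,0,0],[-0.24,0.8,0,0],[0,0.2,0,-0.87],[0,0.2,0,-0.87],[0,0,0,0],[0,0,0,0]]]'
cat >> h.py <<'E'
def places(cam,im,Z):
    for n,z in Z.items():
        for d in ctrl.place_of(cam,n)[:3]:
            print(n,round(d["confidence"],2),np.round(d["position"]),np.round(pix2world(im,d["position"],z)[:2],1))
E
python3 - <<'E'
from h import *
b=get("wrist");save(b,"w3.png",s=1.4)
corners(b,"wrist","case",26.5);corners(b,"wrist","tile3",70)
places("wrist",b,dict(case=0,lip=8))
print(ctrl.read_state()["eef_pos"])
E
```

```text
clock: 7.5
eef_pos: [545.3, -189.2, 119.2]
tool_rot: [3.141, -0.0, 0.056]
force: [0.9, 0.1, 0.0]
width: 38.1
gripper_force: 60.4
clock: 8.17
eef_pos: [507.8, -280.7, 119.0]
tool_rot: [-3.141, -0.0, 0.193]
force: [-0.3, 0.3, -0.5]
width: 37.1
gripper_force: 63.0
case 0.86 c 594.6 -238.8 size 137.8 68.4 ang 0.142
tile3 0.68 c 479.7 -287.5 size 61.0 55.9 ang 0.187
case 0.94 [109. 246.] [ 580.3 -239. ]
lip 0.72 [146. 247.] [ 551.6 -245.6]
[ 508.06493509 -279.85464141  118.83708184]
```

View pics/w3.png

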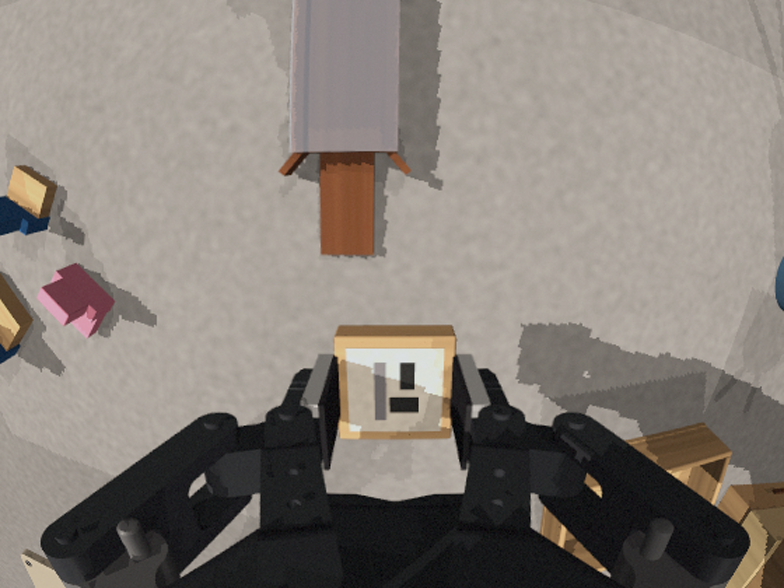

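The tile is held flat at (395, 385), the lip front edge runs (320, 255) to (375, 255), and the lid front edge runs (290, 151) to (398, 152). The case axis is parallel to the tool's yaw.

```bash
python3 - <<'E'
from h import *
b=get("wrist")
f=lambda u,v,z: np.round(pix2world(b,(v/1.4,u/1.4),z)[:2],1)
L=[f(320,255,8),f(375,255,8)];M=[f(321,165,8),f(374,165,8)];D=[f(290,151,26.5),f(398,152,26.5)];F=[f(292,0,26.5),f(399,0,26.5)]
for n,q in zip(("lipfront","lipback","lidfront","lidfar"),(L,M,D,F)): print(n,q[0],q[1],np.mean(q,0))
p=np.mean(F,0)-np.mean(D,0);print(np.arctan2(p[1],p[0]));p=np.mean(D,0)-np.mean(L,0);print(np.arctan2(p[1],p[0]),np.hypot(*p))
# tile: find where it sits rel to TCP
z=ctrl.read_state()["eef_pos"][2]
t=[f(335,336,z+8),f(455,336,z+8),f(457,437,z+8),f(339,437,z+8)];print("tile",t,np.mean(t,0))
E
```

```text
lipfront [ 520.8 -235.1] [ 526.7 -266.1] [ 523.75 -250.6 ]
lipback [ 571.3 -227.1] [ 576.4 -256. ] [ 573.85 -241.55]
lidfront [ 576.5 -212.5] [ 585.5 -267.6] [ 581.   -240.05]
lidfar [ 658.3 -196.8] [ 666.4 -252.2] [ 662.35 -224.5 ]
0.18887102090064978
0.1822349964041561 58.21395880714522
tile [array([ 522.8, -258.8]), array([ 530.2, -296.4]), array([ 492.7, -306.7]), array([ 484.7, -265.7])] [ 507.6 -281.9]
```

```bash
python3 -m crank '[[[0.6,-0.4,0,0.04],[0.6,-0.4,0.5,0.04],[0.52,-0.28,0.7,0],[0,0,0.8,0],[0,0,0.8,0],[0,0,0.7,0],[0,0,0.4,0],[0,0,0.2,0],[0,0,0,0],[0,0,0,0]]]'
python3 - <<'E'
from h import *
plan(545.1,-245.2,14,0.187)
b=get("wrist");save(b,"w4.png",crop=(60,330,130,430),s=2)
E
```

```text
clock: 9.3
eef_pos: [545.3, -246.1, 16.8]
tool_rot: [3.141, -0.001, 0.189]
force: [0.3, 0.5, -0.0]
width: 37.4
gripper_force: 63.0
units dx -0.00 dy -0.04 dz 0.11 turn 0.03 at [ 545.3 -246.1   16.8] 0.189
```

View pics/w4.png

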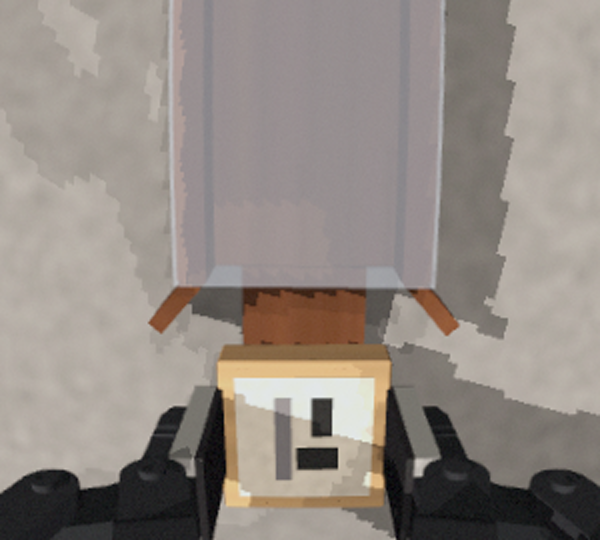

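Alignment is centred: the guide tips at columns 155 and 455 and the tile front at 218 to 392 all centre on 305. I release, back off, shut the fingers and push.

```bash
python3 -m crank '[[[0,0,0.12,0],[0,0,0,0]]]'
python3 -m crank '[[[0,0,0,0],[0,0,0,0],[0,0,0,0],[0,0,0,0],[0,0,0,0],[-0.6,0,0,0],[-0.7,0,0,0],[-0.6,0,0,0],[0,0,0,0]]]' -1
python3 -m crank '[[[0,0,0,0],[0,0,0,0],[0,0,0,0],[0,0,0,0],[0,0,0,0],[0,0,0,0],[0,0,0,0]]]' 1
python3 -m crank '[[[0.3,0,0,0],[0.3,0,0,0],[0.3,0,0,0],[0.3,0,0,0],[0.3,0,0,0],[0.3,0,0,0],[0.3,0,0,0],[0.2,0,0,0],[0.1,0,0,0],[0,0,0,0]]]'
python3 - <<'E'
from h import *
b=get("wrist");save(b,"w5.png",crop=(60,330,130,430),s=2)
E
```

```text
clock: 9.52
eef_pos: [545.3, -246.1, 13.9]
tool_rot: [3.141, -0.001, 0.189]
force: [0.5, 0.2, -0.4]
width: 37.5
gripper_force: 63.0
clock: 10.27
eef_pos: [494.1, -255.8, 13.1]
tool_rot: [-3.14, 0.005, 0.186]
force: [0.1, -0.1, -0.5]
width: 85.0
gripper_force: 0.0
clock: 10.85
eef_pos: [498.5, -254.6, 13.3]
tool_rot: [3.142, -0.0, 0.19]
force: [-0.3, 0.6, 0.1]
width: 0.6
gripper_force: 0.0
clock: 11.68
eef_pos: [558.0, -243.2, 13.3]
tool_rot: [3.142, -0.001, 0.19]
force: [0.2, 0.1, 0.6]
width: 0.1
gripper_force: 0.0
```

View pics/w5.png

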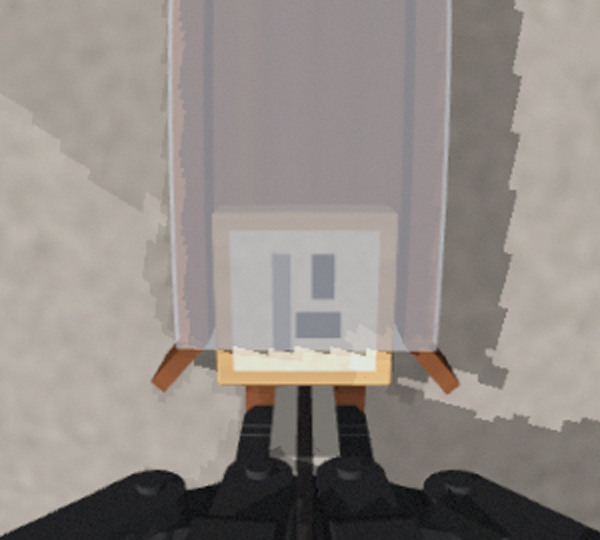

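The tile is in the mouth with about 9 mm still showing (rear edge at row 384, lid edge at row 350). I keep pushing.

```bash
python3 -m crank '[[[0.12,0,0,0],[0.12,0,0,0],[0.08,0,0,0],[0.04,0,0,0],[0.04,0,0,0],[0,0,0,0]]]'
python3 -m crank '[[[0.04,0,0,0],[0.04,0,0,0],[0,0,0,0]]]'
python3 -m crank '[[[0.04,0,0,0],[0.04,0,0,0],[0,0,0,0]]]'
python3 -m crank '[[[0.04,0,0,0],[0,0,0,0]]]'
```

```text
clock: 12.23
eef_pos: [567.2, -241.6, 13.3]
tool_rot: [3.142, -0.0, 0.189]
force: [0.2, -1.1, 0.8]
width: -0.3
gripper_force: 0.0
clock: 12.48
eef_pos: [569.3, -241.2, 13.3]
tool_rot: [3.142, -0.0, 0.189]
force: [0.1, -0.0, -0.2]
width: 0.2
gripper_force: 0.0
clock: 12.73
eef_pos: [569.9, -241.1, 13.2]
tool_rot: [-3.141, 0.002, 0.189]
force: [-2.8, -0.7, 1.9]
width: -0.0
gripper_force: 1.5
clock: 12.9
eef_pos: [569.9, -241.1, 13.2]
tool_rot: [-3.141, 0.004, 0.189]
force: [-5.3, -0.1, 4.1]
width: -0.2
gripper_force: 2.6
```

```bash
python3 -m crank '[[[-0.6,0,0,0],[-0.6,0,-0.3,0],[0,0,-0.8,0],[0,0,-1,0],[0,-0.6,-1,0],[0,-0.8,-1,0],[0,-0.9,-1,0],[0,-0.9,-1,0],[0,-0.9,-0.8,0],[0,-0.9,-0.6,0],[0,-0.9,0,0],[0,-0.9,0,0]]]'
python3 -m crank '[[[0,-0.9,0,0],[0,-0.9,0,0],[0,-0.9,0,0],[0,-0.9,0,0],[0,-0.9,0,0],[0,-0.9,0,0],[0,-0.9,0,0],[0,-0.9,0,0],[0,-0.9,0,0],[0,-0.9,0,0],[0,-0.9,0,0],[0,-0.9,0,0]]]'
python3 -m crank '[[[0,-0.6,0,-0.6],[0,0,0,0],[0,0,0,0]]]'
python3 - <<'E'
from h import *
b=get("wrist");save(b,"w6.png",s=1.4)
places("wrist",b,dict(magazine=0,delivery=8,paddle=27))
print(ctrl.read_state()["eef_pos"])
E
```

```text
clock: 13.9
eef_pos: [511.9, -78.0, 202.4]
tool_rot: [3.141, -0.005, 0.19]
force: [0.6, 0.0, -0.3]
width: -0.2
gripper_force: 0.0
clock: 14.9
eef_pos: [460.0, 187.7, 201.1]
tool_rot: [-3.141, -0.002, 0.19]
force: [1.1, -0.3, -0.2]
width: 0.2
gripper_force: 0.0
clock: 15.15
eef_pos: [457.0, 201.1, 200.9]
tool_rot: [-3.142, -0.001, 0.24]
force: [0.1, -1.0, -0.6]
width: -0.0
gripper_force: 0.0
delivery 0.68 [ 42. 306.] [610.7 211.9]
paddle 0.8 [198. 304.] [454.7 176.9]
[457.37242907 199.00102293 200.84736595]
```

View pics/w6.png

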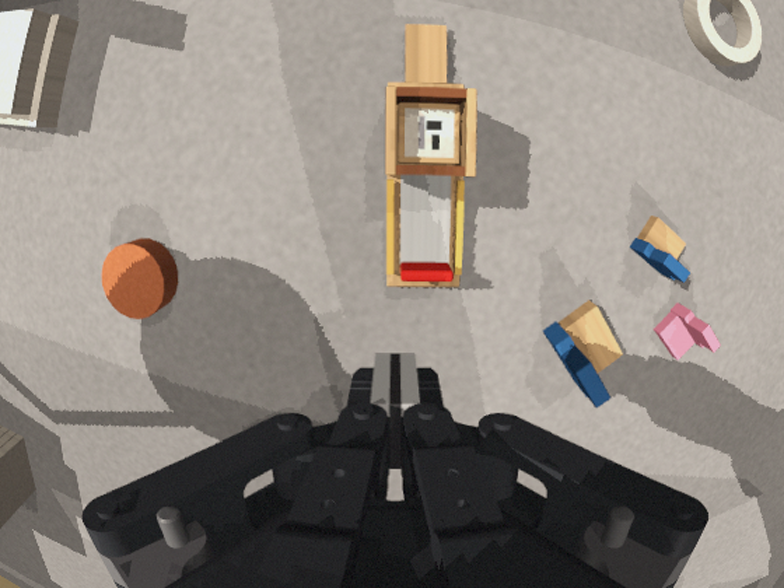

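The picture shows the paddle at (427, 272), the hopper at (430, 130) and the tongue end at (426, 25), so the magazine axis is parallel to the tool.

```bash
python3 - <<'E'
from h import *
b=get("wrist")
f=lambda u,v,z: pix2world(b,(v/1.4,u/1.4),z)[:2]
R=(f(387,286,8)+f(462,286,8))/2;E=(f(405,25,8)+f(447,25,8))/2;P=(f(402,264,45)+f(452,264,45))/2;Q=(f(402,280,45)+f(452,280,45))/2
d=E-R;y=np.arctan2(d[1],d[0]);print(R,E,np.hypot(*d),y,P,Q)
u=d/np.hypot(*d);print("paddle",R+13*u,"origin",R+113*u,E-86*u,"delivery",E-28*u)
y=.22;u=np.array([np.cos(y),np.sin(y)]);p=(R+13*u+np.array([454.7,176.9]))/2
g=p-45*u;plan(g[0],g[1],20,y)
E
```

```text
[443.88411634 170.84689107] [636.74928775 216.72602356] 198.24699023730008 0.23354127368954097 [468.30757263 177.87467427] [457.53830087 175.11233985]
paddle [456.53120483 173.85540445] origin [553.8165009  196.99781505] [553.08393313 196.82355044] delivery [609.50940485 210.24614859]
units dx -2.09 dy 0.89 dz 7.23 turn 0.19 at [457.3 199.2 200.9] 0.235
```

```bash
python3 -m crank '[[[-0.5,0.2,0.4,0.06],[-0.6,0.3,0.7,0],[-0.6,0.3,0.9,0],[-0.39,0.09,0.9,0],[0,0,0.9,0],[0,0,0.9,0],[0,0,0.9,0],[0,0,0.8,0],[0,0,0.6,0],[0,0,0.23,0],[0,0,0,0]]]' 1
python3 -m crank '[[[0.4,0,0,0],[0.4,0,0,0],[0.3,0,0,0],[0.3,0,0,0],[0.3,0,0,0],[0.3,0,0,0],[0.3,0,0,0],[0.3,0,0,0],[0.3,0,0,0],[0.3,0,0,0],[0.2,0,0,0],[0,0,0,0]]]'
```

```text
clock: 16.32
eef_pos: [410.9, 164.5, 28.5]
tool_rot: [3.138, 0.008, 0.232]
force: [-0.7, -0.1, -0.1]
width: 0.0
gripper_force: 0.0
clock: 17.32
eef_pos: [492.3, 184.4, 29.0]
tool_rot: [3.136, 0.01, 0.233]
force: [-6.1, -1.1, 5.2]
width: 0.4
gripper_force: 2.9
```

```bash
python3 -m crank '[[[0.15,0,0,0],[0.15,0,0,0],[0.1,0,0,0],[0,0,0,0]]]'
python3 -m crank '[[[0.08,0,0,0],[0.08,0,0,0],[0,0,0,0]]]'
python3 -m crank '[[[0.08,0,0,0],[0,0,0,0]]]'
```

```text
clock: 17.65
eef_pos: [501.1, 186.4, 28.9]
tool_rot: [3.136, 0.011, 0.233]
force: [-6.2, -1.2, 4.4]
width: 0.2
gripper_force: 3.2
clock: 17.9
eef_pos: [504.2, 187.2, 28.8]
tool_rot: [3.136, 0.012, 0.233]
force: [-7.3, -1.7, 5.4]
width: 0.0
gripper_force: 3.6
clock: 18.07
eef_pos: [504.2, 187.1, 28.6]
tool_rot: [3.135, 0.016, 0.233]
force: [-10.5, -2.7, 9.0]
width: -0.3
gripper_force: 5.4
```

```bash
python3 -m crank '[[[-0.5,0,0,0],[-0.7,0,0,0],[-0.7,0,0,0],[-0.7,0,0,0],[-0.6,0,0,0],[0,0,-0.6,0],[0,0,-0.9,0],[0,0,-0.9,0],[0,0,-0.9,0],[0.5,0,-0.8,0],[0.9,0,0,0],[0.9,0,0,0]]]'
python3 -m crank '[[[0.9,0,0,0],[0.9,0,0,0],[0.9,0,0,0],[0.9,0,0,0],[0.9,0,0,0],[0.7,0,0,0],[0,0,0,0],[0,0,0,0]]]' -1
python3 - <<'E'
from h import *
b=get("wrist");save(b,"w7.png",s=1.4)
corners(b,"wrist","tile0",20)
plan(610.3,212.2,14,.233)
E
```

```text
clock: 19.07
eef_pos: [489.7, 184.7, 133.7]
tool_rot: [3.138, 0.002, 0.233]
force: [0.7, 1.0, 0.1]
width: -0.3
gripper_force: 0.0
clock: 19.73
eef_pos: [614.5, 214.2, 130.5]
tool_rot: [3.138, 0.006, 0.232]
force: [-1.2, -0.2, 0.0]
width: 85.3
gripper_force: 0.0
tile0 0.92 c 611.4 215.0 size 41.6 39.6 ang 0.23
tile0 0.69 c 539.1 197.6 size 26.4 41.7 ang 0.231
tile0 0.61 c 546.6 7.0 size 28.8 15.3 ang 1.228
units dx -0.12 dy 0.04 dz 4.67 turn 0.00 at [613.1 214.  130.7] 0.233
```

View pics/w7.png

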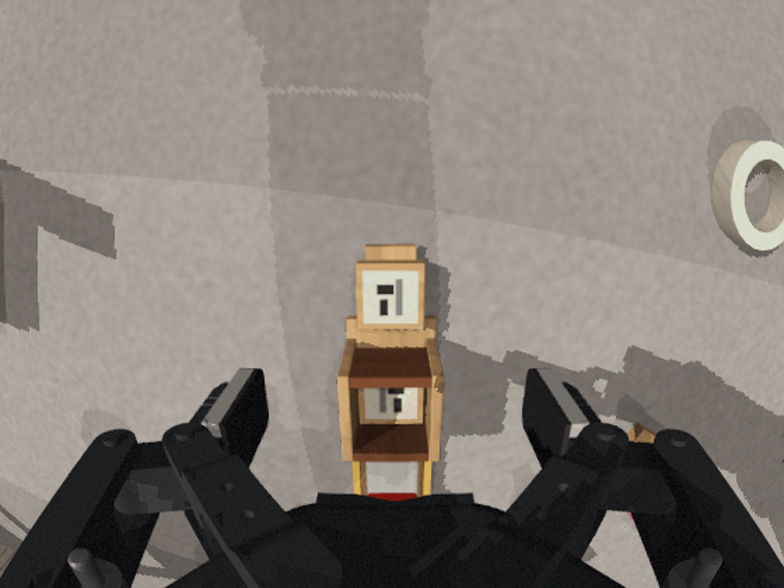

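One tile came out cleanly and lies at (390, 297), with the hopper behind it and the next tile inside. Now I grasp it.

```bash
python3 -m crank '[[[-0.08,0,0.6,0],[0,0,0.8,0],[0,0,0.9,0],[0,0,0.9,0],[0,0,0.8,0],[0,0,0.5,0],[0,0,0.2,0],[0,0,0,0]]]' -1
python3 -m crank '[[[0,0,0,0],[0,0,0,0],[0,0,0,0],[0,0,0,0],[0,0,0,0],[0,0,0,0],[0,0,0,0]]]' 1
python3 -m crank '[[[0,0,-0.5,0],[0,0,-0.9,0],[0,0,-0.9,0],[0,0,-0.9,0],[0,0,-0.9,0],[0,0,0,0]]]'
python3 - <<'E'
from h import *
plan(545.5,-245.6,117,.188)
E
```

```text
clock: 20.5
eef_pos: [610.8, 212.8, 12.7]
tool_rot: [3.137, 0.008, 0.233]
force: [-0.4, 0.3, 0.7]
width: 85.7
gripper_force: 0.0
clock: 21.08
eef_pos: [612.8, 213.6, 15.0]
tool_rot: [3.138, 0.004, 0.233]
force: [-0.7, -0.7, 5.7]
width: 37.2
gripper_force: 59.5
clock: 21.58
eef_pos: [615.4, 215.3, 121.8]
tool_rot: [3.139, -0.003, 0.233]
force: [0.2, -0.2, 0.4]
width: 37.4
gripper_force: 60.3
units dx -6.97 dy 17.29 dz 0.19 turn 0.56 at [615.4 215.3 121.8] 0.233
```

```bash
python3 -m crank '[[[-0.2,0.5,0,0],[-0.35,0.85,0,0],[-0.35,0.85,0,0],[-0.35,0.85,0,0],[-0.35,0.85,0,0],[-0.35,0.85,0,0],[-0.35,0.85,0,0],[-0.35,0.85,0,0],[-0.35,0.85,0,0],[-0.35,0.85,0,0],[-0.35,0.85,0,0],[-0.35,0.85,0,0]]]'
python3 -m crank '[[[-0.35,0.85,0,0],[-0.35,0.85,0,0],[-0.35,0.85,0,0],[-0.35,0.85,0,0],[-0.35,0.85,0,0],[-0.35,0.85,0,0],[-0.35,0.85,0,0],[-0.35,0.85,0,0],[-0.35,0.85,0,0],[-0.12,0.64,0,0.56],[0,0,0,0],[0,0,0,0]]]'
python3 - <<'E'
from h import *
plan(545.5,-245.8,15,.188)
E
```

```text
clock: 22.58
eef_pos: [568.7, -51.7, 116.6]
tool_rot: [3.137, 0.009, 0.232]
force: [0.9, 0.8, -0.5]
width: 37.5
gripper_force: 60.3
clock: 23.58
eef_pos: [537.9, -270.7, 118.2]
tool_rot: [3.138, 0.007, 0.185]
force: [0.1, 0.0, -1.0]
width: 37.0
gripper_force: 60.3
units dx 0.48 dy -0.92 dz 4.13 turn -0.04 at [ 537.9 -270.7  118.2] 0.185
```

```bash
python3 -m crank '[[[0.24,-0.46,0,-0.04],[0.24,-0.46,0.5,0],[0,0,0.7,0],[0,0,0.8,0],[0,0,0.8,0],[0,0,0.7,0],[0,0,0.4,0],[0,0,0.2,0],[0,0,0,0],[0,0,0,0]]]'
python3 - <<'E'
from h import *
plan(545.5,-245.8,15,.188)
b=get("wrist");b2=b
corners(b,"wrist","tile0",24);places("wrist",b,dict(lip=8,case=0))
E
```

```text
clock: 24.42
eef_pos: [546.7, -244.1, 16.7]
tool_rot: [3.138, 0.005, 0.193]
force: [0.9, -0.6, -0.9]
width: 37.2
gripper_force: 60.3
units dx -0.06 dy 0.06 dz 0.07 turn 0.06 at [ 546.7 -244.1   16.7] 0.193
tile0 0.85 c 547.9 -245.3 size 42.6 38.6 ang 0.185
case 0.76 [194. 287.] [ 580.5 -241.4]
```

```bash
python3 -m crank '[[[-0.06,0.06,0.07,0.05],[0,0,0.03,0],[0,0,0,0]]]'
python3 -m crank '[[[0,0,0,0],[0,0,0,0],[0,0,0,0],[0,0,0,0],[0,0,0,0],[-0.6,0,0,0],[-0.7,0,0,0],[-0.6,0,0,0],[0,0,0,0]]]' -1
python3 -m crank '[[[0,0,0,0],[0,0,0,0],[0,0,0,0],[0,0,0,0],[0,0,0,0],[0,0,0,0],[0,0,0,0]]]' 1
python3 -m crank '[[[0.3,0,0,0],[0.3,0,0,0],[0.3,0,0,0],[0.3,0,0,0],[0.3,0,0,0],[0.3,0,0,0],[0.3,0,0,0],[0.2,0,0,0],[0.1,0,0,0],[0,0,0,0]]]'
python3 -m crank '[[[0.12,0,0,0],[0.12,0,0,0],[0.08,0,0,0],[0.04,0,0,0],[0.04,0,0,0],[0,0,0,0]]]'
```

```text
clock: 24.87
eef_pos: [545.5, -247.2, 15.0]
tool_rot: [3.137, 0.004, 0.187]
force: [-0.6, 2.1, 9.1]
width: 36.8
gripper_force: 61.3
clock: 25.62
eef_pos: [493.7, -257.4, 13.5]
tool_rot: [3.138, 0.011, 0.185]
force: [-0.3, 0.2, -0.4]
width: 85.5
gripper_force: 0.0
clock: 26.2
eef_pos: [498.3, -256.0, 13.9]
tool_rot: [3.137, 0.005, 0.187]
force: [-0.2, 0.2, 0.2]
width: 0.5
gripper_force: 0.0
clock: 27.03
eef_pos: [557.9, -244.6, 13.6]
tool_rot: [3.137, 0.005, 0.188]
force: [0.7, 0.7, -0.5]
width: 0.0
gripper_force: 0.0
clock: 27.53
eef_pos: [566.9, -243.1, 13.6]
tool_rot: [3.137, 0.005, 0.187]
force: [-0.0, -0.6, 0.7]
width: 0.0
gripper_force: 0.0
```

```bash
python3 -m crank '[[[0.06,0,0,0],[0.06,0,0,0],[0,0,0,0]]]'
python3 -m crank '[[[0.04,0,0,0],[0,0,0,0]]]'
python3 - <<'E'
from h import *
b=get("wrist");save(b,"w8.png",crop=(60,330,130,430),s=2)
E
```

```text
clock: 27.78
eef_pos: [570.0, -242.6, 13.6]
tool_rot: [3.137, 0.005, 0.187]
force: [0.3, 0.5, -0.1]
width: -0.5
gripper_force: 0.0
clock: 27.95
eef_pos: [570.1, -242.5, 13.5]
tool_rot: [3.137, 0.007, 0.187]
force: [-1.9, -0.5, 1.3]
width: 0.1
gripper_force: 1.1
```

View pics/w8.png

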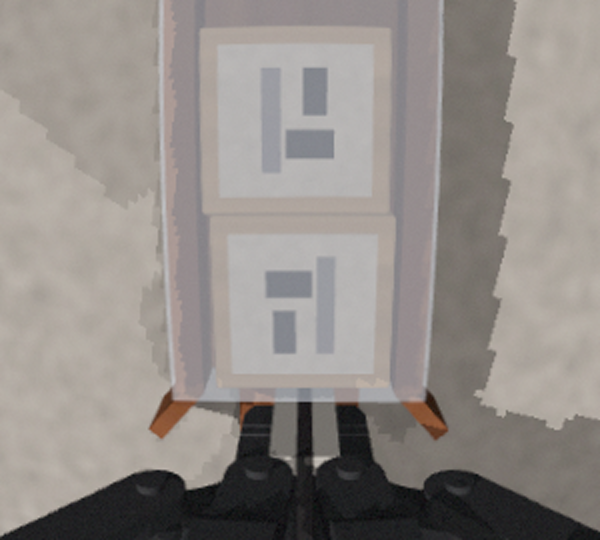

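Both tiles are wholly inside (rear edge at row 387, lid edge at row 401). Next press.

```bash
python3 -m crank '[[[-0.6,0,0,0],[-0.6,0,-0.3,0],[0,0,-0.8,0],[0,0,-1,0],[0,-0.5,-1,0],[0,-0.8,-1,0],[-0.1,-0.9,-0.8,0],[-0.1,-0.9,-0.5,0],[-0.1,-0.9,0,0],[-0.1,-0.9,0,0],[-0.1,-0.9,0,0],[-0.1,-0.9,0,0]]]'
python3 -m crank '[[[-0.1,-0.9,0,0],[-0.1,-0.9,0,0],[-0.1,-0.9,0,0],[-0.1,-0.9,0,0],[-0.1,-0.9,0,0],[-0.1,-0.9,0,0],[-0.1,-0.9,0,0],[-0.1,-0.9,0,0],[-0.1,-0.9,0,0],[-0.1,-0.9,0,0],[-0.1,-0.6,0,-0.57],[0,0,0,0]]]'
python3 - <<'E'
from h import *
plan(411,164.6,20,.233)
E
```

```text
clock: 29.0
eef_pos: [496.3, -84.2, 148.5]
tool_rot: [3.137, 0.003, 0.187]
force: [-0.3, 0.6, 0.4]
width: -0.2
gripper_force: 0.0
clock: 30.0
eef_pos: [423.8, 149.7, 147.7]
tool_rot: [3.141, 0.003, 0.24]
force: [0.7, 0.2, 0.2]
width: -0.1
gripper_force: 0.0
units dx -0.35 dy -0.70 dz 5.11 turn 0.09 at [423.8 149.7 147.7] 0.24
```

```bash
python3 -m crank '[[[-0.2,-0.4,0.4,0.08],[-0.15,-0.3,0.8,0],[0,0,0.9,0],[0,0,0.9,0],[0,0,0.9,0],[0,0,0.7,0],[0,0,0.4,0],[0,0,0.1,0],[0,0,0,0]]]'
python3 -m crank '[[[0.4,0,0,0],[0.4,0,0,0],[0.3,0,0,0],[0.3,0,0,0],[0.3,0,0,0],[0.3,0,0,0],[0.3,0,0,0],[0.3,0,0,0],[0.3,0,0,0],[0.3,0,0,0],[0.3,0,0,0],[0.15,0,0,0]]]'
python3 -m crank '[[[0.1,0,0,0],[0.1,0,0,0],[0,0,0,0]]]'
python3 -m crank '[[[0.08,0,0,0],[0.08,0,0,0],[0,0,0,0]]]'
```

```text
clock: 30.75
eef_pos: [411.2, 159.1, 18.7]
tool_rot: [3.137, 0.007, 0.226]
force: [0.3, -0.2, -0.1]
width: 0.3
gripper_force: 0.0
clock: 31.75
eef_pos: [498.7, 179.7, 19.0]
tool_rot: [3.137, 0.009, 0.226]
force: [-5.9, -0.7, 6.4]
width: 0.1
gripper_force: 3.4
clock: 32.0
eef_pos: [503.1, 180.8, 19.0]
tool_rot: [3.137, 0.01, 0.227]
force: [-7.1, -0.0, 4.7]
width: -0.2
gripper_force: 3.2
clock: 32.25
eef_pos: [505.5, 181.3, 18.8]
tool_rot: [3.136, 0.012, 0.227]
force: [-8.1, -0.6, 5.6]
width: 0.0
gripper_force: 4.3
```

```bash
python3 -m crank '[[[-0.5,0,0,0],[-0.7,0,0,0],[-0.7,0,0,0],[-0.7,0,0,0],[-0.6,0,0,0],[0,0,-0.6,0],[0,0,-0.9,0],[0,0,-0.9,0],[0,0,-0.9,0],[0.5,-0.1,-0.8,0],[0.9,-0.1,0,0],[0.9,-0.1,0,0]]]'
python3 -m crank '[[[0.9,0,0,0],[0.9,0,0,0],[0.9,0,0,0],[0.9,0,0,0],[0.9,0,0,0],[0.7,0,0,-0.08],[0,0,0,0],[0,0,0,0]]]' -1
python3 - <<'E'
from h import *
b=get("wrist");save(b,"w9.png",s=1.4)
corners(b,"wrist","tile0",20)
plan(611.5,213.5,13,.233)
E
```

```text
clock: 33.25
eef_pos: [487.8, 185.3, 123.6]
tool_rot: [3.138, 0.002, 0.226]
force: [-0.6, 0.2, -0.0]
width: 0.3
gripper_force: 0.0
clock: 33.92
eef_pos: [612.7, 214.0, 120.6]
tool_rot: [3.138, 0.006, 0.232]
force: [0.4, 0.0, 0.3]
width: 85.1
gripper_force: 0.0
tile0 0.77 c 611.0 214.9 size 43.3 39.8 ang 0.229
tile0 0.66 c 542.3 197.9 size 19.2 40.9 ang 0.23
units dx 0.01 dy 0.01 dz 4.31 turn 0.00 at [611.3 213.8 120.7] 0.233
```

View pics/w9.png

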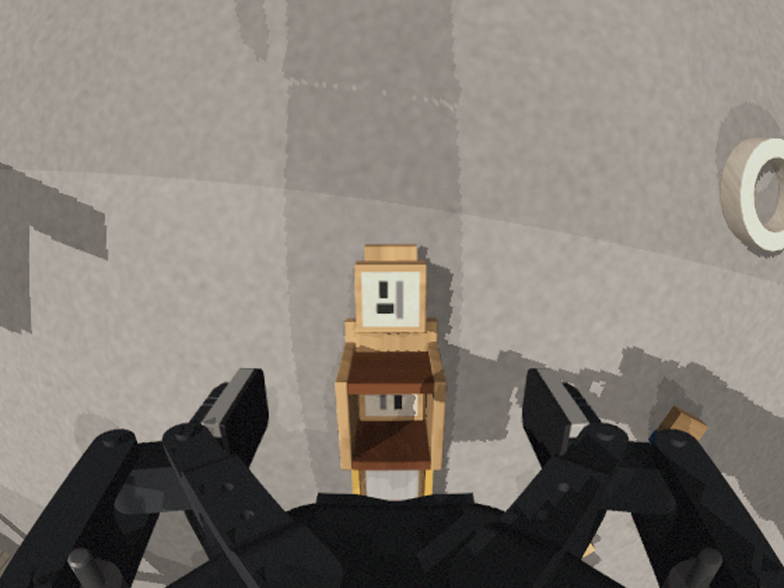

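The second magazine tile is out at (390, 297), and one more is still in the hopper, with its print at (390, 403).

```bash
python3 -m crank '[[[0,0,0.6,0],[0,0,0.8,0],[0,0,0.9,0],[0,0,0.9,0],[0,0,0.6,0],[0,0,0.4,0],[0,0,0.1,0],[0,0,0,0]]]' -1
python3 -m crank '[[[0,0,0,0],[0,0,0,0],[0,0,0,0],[0,0,0,0],[0,0,0,0],[0,0,0,0],[0,0,0,0]]]' 1
python3 -m crank '[[[0,0,-0.5,0],[0,0,-0.9,0],[0,0,-0.9,0],[0,0,-0.9,0],[0,0,-0.9,0],[-0.2,0.5,0,0],[-0.35,0.85,0,0],[-0.35,0.85,0,0],[-0.35,0.85,0,0],[-0.35,0.85,0,0],[-0.35,0.85,0,0],[-0.35,0.85,0,0]]]'
python3 -m crank '[[[-0.35,0.85,0,0],[-0.35,0.85,0,0],[-0.35,0.85,0,0],[-0.35,0.85,0,0],[-0.35,0.85,0,0],[-0.35,0.85,0,0],[-0.35,0.85,0,0],[-0.35,0.85,0,0],[-0.35,0.85,0,0],[-0.35,0.85,0,0],[-0.35,0.85,0,0],[-0.2,0.6,0,0.3]]]'
python3 -m crank '[[[0,0,0,0.25],[0,0,0,0],[0,0,0,0]]]'
python3 - <<'E'
from h import *
plan(545.5,-246.2,15,.188)
E
```

```text
clock: 34.68
eef_pos: [611.5, 213.6, 13.2]
tool_rot: [3.138, 0.007, 0.233]
force: [-0.8, -0.4, -0.3]
width: 85.2
gripper_force: 0.0
clock: 35.27
eef_pos: [612.7, 213.9, 14.9]
tool_rot: [3.138, 0.004, 0.233]
force: [-1.2, -0.4, 5.8]
width: 37.8
gripper_force: 59.6
clock: 36.27
eef_pos: [588.3, 63.0, 117.3]
tool_rot: [3.137, 0.006, 0.233]
force: [-0.5, -0.4, 0.5]
width: 37.6
gripper_force: 60.3
clock: 37.27
eef_pos: [546.3, -204.1, 118.6]
tool_rot: [3.136, 0.007, 0.205]
force: [-0.3, -0.2, -0.4]
width: 37.5
gripper_force: 60.3
clock: 37.52
eef_pos: [548.0, -199.2, 118.7]
tool_rot: [3.138, 0.005, 0.19]
force: [0.9, -0.1, -1.0]
width: 37.3
gripper_force: 60.3
units dx -0.45 dy 1.83 dz 4.15 turn 0.03 at [ 548.  -199.2  118.7] 0.19
```

```bash
python3 -m crank '[[[-0.15,0.6,0,0],[-0.15,0.6,0,0],[-0.15,0.6,0.5,0.03],[0,0.03,0.7,0],[0,0,0.8,0],[0,0,0.8,0],[0,0,0.7,0],[0,0,0.4,0],[0,0,0.2,0],[0,0,0,0],[0,0,0,0]]]'
python3 - <<'E'
from h import *
plan(545.5,-246.2,15,.188)
E
```

```text
clock: 38.43
eef_pos: [545.2, -247.7, 16.3]
tool_rot: [3.137, 0.005, 0.187]
force: [-0.3, 0.5, -0.2]
width: 37.1
gripper_force: 60.3
units dx 0.02 dy -0.06 dz 0.05 turn -0.01 at [ 545.2 -247.7   16.3] 0.187
```

```bash
python3 -m crank '[[[0.02,-0.05,0.06,0],[0,0,0,0],[0,0,0,0]]]'
python3 -m crank '[[[0,0,0,0],[0,0,0,0],[0,0,0,0],[0,0,0,0],[0,0,0,0],[-0.6,0,0,0],[-0.7,0,0,0],[-0.6,0,0,0],[0,0,0,0]]]' -1
python3 -m crank '[[[0,0,0,0],[0,0,0,0],[0,0,0,0],[0,0,0,0],[0,0,0,0],[0,0,0,0],[0,0,0,0]]]' 1
python3 -m crank '[[[0.3,0,0,0],[0.3,0,0,0],[0.3,0,0,0],[0.3,0,0,0],[0.3,0,0,0],[0.3,0,0,0],[0.3,0,0,0],[0.2,0,0,0],[0.1,0,0,0],[0,0,0,0]]]'
python3 -m crank '[[[0.12,0,0,0],[0.12,0,0,0],[0.08,0,0,0],[0.04,0,0,0],[0.04,0,0,0],[0,0,0,0]]]'
python3 -m crank '[[[0.06,0,0,0],[0.06,0,0,0],[0,0,0,0]]]'
python3 -m crank '[[[0.04,0,0,0],[0,0,0,0]]]'
python3 - <<'E'
from h import *
b=get("wrist")
# project case mouth row at lid and tile masks
for d in ctrl.trace("wrist","tile0")[:4]:
    r,c=np.nonzero(d["mask"]);print(round(d["confidence"],2),r.min(),r.max(),c.min(),c.max())
E
```

```text
clock: 38.68
eef_pos: [545.2, -247.0, 14.9]
tool_rot: [3.137, 0.005, 0.187]
force: [-0.5, -0.4, -0.6]
width: 37.3
gripper_force: 60.3
clock: 39.43
eef_pos: [494.1, -257.2, 14.6]
tool_rot: [3.137, 0.011, 0.184]
force: [-0.9, 0.2, -1.4]
width: 85.5
gripper_force: 0.0
clock: 40.02
eef_pos: [498.5, -255.7, 14.9]
tool_rot: [3.137, 0.005, 0.187]
force: [0.0, 0.2, -0.2]
width: 0.7
gripper_force: 0.0
clock: 40.85
eef_pos: [558.2, -244.3, 14.6]
tool_rot: [3.137, 0.004, 0.187]
force: [-0.5, -0.6, 0.9]
width: -0.1
gripper_force: 0.0
clock: 41.35
eef_pos: [567.3, -242.9, 14.6]
tool_rot: [3.137, 0.005, 0.186]
force: [-0.4, 0.6, 0.0]
width: 0.1
gripper_force: 0.0
clock: 41.6
eef_pos: [570.1, -242.5, 14.5]
tool_rot: [3.137, 0.006, 0.186]
force: [0.0, 0.2, 1.0]
width: -0.1
gripper_force: 0.4
clock: 41.77
eef_pos: [570.1, -242.5, 14.4]
tool_rot: [3.137, 0.007, 0.186]
force: [-3.7, -0.6, 2.8]
width: -0.1
gripper_force: 1.6
```

The push ended on the lid edge as before, so the third tile is in. Third press.

```bash
python3 -m crank '[[[-0.6,0,0,0],[-0.6,0,-0.3,0],[0,0,-0.8,0],[0,0,-1,0],[0,-0.5,-1,0],[0,-0.8,-1,0],[-0.1,-0.9,-0.8,0],[-0.1,-0.9,-0.5,0],[-0.1,-0.9,0,0],[-0.1,-0.9,0,0],[-0.1,-0.9,0,0],[-0.1,-0.9,0,0]]]'
python3 -m crank '[[[-0.1,-0.9,0,0],[-0.1,-0.9,0,0],[-0.1,-0.9,0,0],[-0.1,-0.9,0,0],[-0.1,-0.9,0,0],[-0.1,-0.9,0,0],[-0.1,-0.9,0,0],[-0.1,-0.9,0,0],[-0.1,-0.9,0,0],[-0.1,-0.9,0,0],[-0.1,-0.9,0,-0.57],[0,0,0,0]]]'
python3 -m crank '[[[-0.2,-0.4,0.4,0],[-0.15,-0.3,0.8,0],[0,0,0.9,0],[0,0,0.9,0],[0,0,0.9,0],[0,0,0.7,0],[0,0,0.4,0],[0,0,0.1,0],[0,0,0,0]]]'
```

```text
clock: 42.87
eef_pos: [497.1, -83.7, 149.6]
tool_rot: [3.137, 0.002, 0.187]
force: [-0.5, -0.2, 0.2]
width: -0.0
gripper_force: 0.0
clock: 43.87
eef_pos: [423.1, 159.2, 148.9]
tool_rot: [-3.14, 0.002, 0.241]
force: [0.6, 1.1, 0.1]
width: 0.1
gripper_force: 0.0
clock: 44.62
eef_pos: [410.4, 167.7, 20.2]
tool_rot: [3.138, 0.006, 0.232]
force: [-0.3, 0.0, 0.6]
width: -0.1
gripper_force: 0.0
```

```bash

python3 -m crank '[[[0.4,0,0,0],[0.4,0,0,0],[0.3,0,0,0],[0.3,0,0,0],[0.3,0,0,0],[0.3,0,0,0],[0.3,0,0,0],[0.3,0,0,0],[0.3,0,0,0],[0.3,0,0,0],[0.3,0,0,0],[0.15,0,0,0]]]'
python3 -m crank '[[[0.1,0,0,0],[0.1,0,0,0],[0.08,0,0,0],[0.08,0,0,0],[0,0,0,0]]]'
python3 -m crank '[[[0.06,0,0,0],[0,0,0,0]]]'
python3 -m crank '[[[-0.5,0,0,0],[-0.7,0,0,0],[-0.7,0,0,0],[-0.7,0,0,0],[-0.6,0,0,0],[0,0,-0.6,0],[0,0,-0.9,0],[0,0,-0.9,0],[0,0,-0.9,0],[0.5,0,-0.8,0],[0.9,0,0,0],[0.9,0,0,0]]]'
python3 -m crank '[[[0.9,0,0,0],[0.9,0,0,0],[0.9,0,0,0],[0.9,0,0,0],[0.9,0,0,0],[0.7,0,0,0],[0,0,0,0],[0,0,0,0]]]' -1
python3 - <<'E'
from h import *
b=get("wrist")
corners(b,"wrist","tile0",20)
plan(611.5,213.5,13,.233)
E
```

```text
clock: 45.62
eef_pos: [498.6, 188.0, 20.0]
tool_rot: [3.137, 0.008, 0.232]
force: [-6.4, -1.4, 4.9]
width: -0.2
gripper_force: 3.3
clock: 46.03
eef_pos: [503.6, 189.1, 19.7]
tool_rot: [3.135, 0.014, 0.233]
force: [-10.6, -1.2, 9.1]
width: -0.1
gripper_force: 6.0
clock: 46.2
eef_pos: [503.6, 189.0, 19.6]
tool_rot: [3.135, 0.016, 0.233]
force: [-15.0, -2.4, 12.2]
width: -0.2
gripper_force: 7.5
clock: 47.2
eef_pos: [490.6, 186.5, 124.6]
tool_rot: [3.138, 0.001, 0.232]
force: [-0.3, 0.4, -0.2]
width: -0.3
gripper_force: 0.0
clock: 47.87
eef_pos: [615.2, 215.8, 121.6]
tool_rot: [3.138, 0.005, 0.231]
force: [-0.9, -0.9, -0.4]
width: 85.5
gripper_force: 0.0
tile0 0.93 c 611.6 214.7 size 41.3 40.7 ang 0.228
units dx -0.10 dy 0.06 dz 4.35 turn -0.01 at [613.6 215.6 121.7] 0.232
```

Only the delivered tile is detected now, so the hopper is empty.

```bash
python3 -m crank '[[[-0.1,0.06,0.6,0],[0,0,0.8,0],[0,0,0.9,0],[0,0,0.9,0],[0,0,0.6,0],[0,0,0.4,0],[0,0,0.15,0],[0,0,0,0]]]' -1
python3 -m crank '[[[0,0,0,0],[0,0,0,0],[0,0,0,0],[0,0,0,0],[0,0,0,0],[0,0,0,0],[0,0,0,0]]]' 1
python3 -m crank '[[[0,0,-0.5,0],[0,0,-0.9,0],[0,0,-0.9,0],[0,0,-0.9,0],[0,0,-0.9,0],[-0.2,0.5,0,0],[-0.35,0.85,0,0],[-0.35,0.85,0,0],[-0.35,0.85,0,0],[-0.35,0.85,0,0],[-0.35,0.85,0,0],[-0.35,0.85,0,0]]]'
python3 -m crank '[[[-0.35,0.85,0,0],[-0.35,0.85,0,0],[-0.35,0.85,0,0],[-0.35,0.85,0,0],[-0.35,0.85,0,0],[-0.35,0.85,0,0],[-0.35,0.85,0,0],[-0.35,0.85,0,0],[-0.35,0.85,0,0],[-0.35,0.85,0,0],[-0.35,0.85,0,0],[-0.35,0.85,0,0.3]]]'
python3 -m crank '[[[-0.2,0.85,0,0.25],[-0.2,0.7,0,0],[0,0,0,0],[0,0,0,0]]]'
python3 - <<'E'
from h import *
b=get("wrist");corners(b,"wrist","tile0",ctrl.read_state()["eef_pos"][2]+7)
plan(545.5,-246.2,15,.188)
E
```

```text
clock: 48.63
eef_pos: [611.4, 213.2, 12.8]
tool_rot: [3.137, 0.007, 0.232]
force: [0.2, -0.8, 0.5]
width: 85.7
gripper_force: 0.0
clock: 49.22
eef_pos: [612.7, 213.7, 14.6]
tool_rot: [3.138, 0.004, 0.232]
force: [-0.1, 0.0, 5.5]
width: 37.3
gripper_force: 59.8
clock: 50.22
eef_pos: [588.1, 62.8, 117.0]
tool_rot: [3.137, 0.006, 0.232]
force: [0.4, -0.5, -1.0]
width: 37.2
gripper_force: 60.3
clock: 51.22
eef_pos: [544.2, -209.5, 118.6]
tool_rot: [3.137, 0.006, 0.207]
force: [0.4, 0.5, -0.3]
width: 37.6
gripper_force: 60.3
clock: 51.55
eef_pos: [542.1, -249.3, 118.6]
tool_rot: [3.137, 0.006, 0.185]
force: [0.5, 0.4, -0.6]
width: 37.5
gripper_force: 60.3
tile0 0.73 c 543.1 -250.4 size 42.7 39.0 ang 0.184
units dx 0.11 dy 0.00 dz 4.15 turn 0.01 at [ 542.9 -246.7  118.7] 0.189
```

```bash
python3 -m crank '[[[0.1,0,0.5,0],[0,0,0.8,0],[0,0,0.9,0],[0,0,0.8,0],[0,0,0.6,0],[0,0,0.35,0],[0,0,0.15,0],[0,0,0,0],[0,0,0,0]]]'
python3 - <<'E'
from h import *
plan(545.5,-246.2,15,.188)
E
```

```text
clock: 52.4
eef_pos: [545.4, -247.2, 16.1]
tool_rot: [3.137, 0.005, 0.189]
force: [-0.0, -0.4, 0.2]
width: 37.3
gripper_force: 60.3
units dx 0.01 dy -0.04 dz 0.05 turn 0.01 at [ 545.4 -247.2   16.1] 0.189
```

```bash
python3 -m crank '[[[0,-0.03,0.05,0],[0,0,0,0],[0,0,0,0]]]'
python3 -m crank '[[[0,0,0,0],[0,0,0,0],[0,0,0,0],[0,0,0,0],[0,0,0,0],[-0.6,0,0,0],[-0.7,0,0,0],[-0.6,0,0,0],[0,0,0,0]]]' -1
python3 -m crank '[[[0,0,0,0],[0,0,0,0],[0,0,0,0],[0,0,0,0],[0,0,0,0],[0,0,0,0],[0,0,0,0]]]' 1
python3 -m crank '[[[0.3,0,0,0],[0.3,0,0,0],[0.3,0,0,0],[0.3,0,0,0],[0.3,0,0,0],[0.3,0,0,0],[0.3,0,0,0],[0.2,0,0,0],[0.1,0,0,0],[0,0,0,0]]]'
python3 -m crank '[[[0.12,0,0,0],[0.12,0,0,0],[0.08,0,0,0],[0.04,0,0,0],[0.04,0,0,0],[0,0,0,0]]]'
python3 -m crank '[[[0.06,0,0,0],[0.06,0,0,0],[0.04,0,0,0],[0,0,0,0]]]'
python3 -m crank '[[[-0.6,0,0,0],[-0.6,0,-0.3,0],[0,0,-0.8,0],[0,-0.2,-1,0],[0,-0.5,-1,0],[0,-0.7,-1,0],[0,-0.7,-1,0],[0,-0.7,-0.5,0],[0,-0.7,0,0],[0,-0.5,0,0],[0,0,0,0],[0,0,0,0]]]'
python3 - <<'E'
from h import *
b=get("wrist");save(b,"w10.png",s=1.4)
places("wrist",b,dict(stopper=0,stopper_grip=36))
print(ctrl.read_state()["eef_pos"])
E
```

```text
clock: 52.65
eef_pos: [544.9, -247.2, 15.0]
tool_rot: [3.137, 0.005, 0.188]
force: [0.5, 0.4, -0.7]
width: 37.3
gripper_force: 60.3
clock: 53.4
eef_pos: [493.9, -257.4, 14.6]
tool_rot: [3.137, 0.011, 0.186]
force: [-0.7, -1.1, -0.4]
width: 85.3
gripper_force: 0.0
clock: 53.98
eef_pos: [498.2, -256.0, 14.9]
tool_rot: [3.137, 0.005, 0.188]
force: [-0.4, -0.3, -0.4]
width: 0.7
gripper_force: 0.0
clock: 54.82
eef_pos: [558.0, -244.5, 14.6]
tool_rot: [3.137, 0.004, 0.188]
force: [-0.1, 0.2, -0.4]
width: 0.3
gripper_force: 0.0
clock: 55.32
eef_pos: [567.0, -243.0, 14.6]
tool_rot: [3.137, 0.005, 0.188]
force: [-0.6, 0.3, 0.2]
width: 0.0
gripper_force: 0.1
clock: 55.65
eef_pos: [570.1, -242.5, 14.5]
tool_rot: [3.137, 0.007, 0.188]
force: [-3.4, -0.9, 1.6]
width: -0.2
gripper_force: 1.4
clock: 56.65
eef_pos: [523.3, -148.8, 154.0]
tool_rot: [3.137, 0.006, 0.189]
force: [0.3, -1.0, 0.3]
width: -0.1
gripper_force: 0.0
stopper 0.96 [155. 162.] [540.7 -30.5]
stopper 0.67 [254.  99.] [420.4  38.6]
stopper 0.62 [236. 192.] [465.5 -70.4]
stopper_grip 0.74 [247. 183.] [468.6 -71.2]
stopper_grip 0.73 [280.  76.] [402.4  49.8]
stopper_grip 0.62 [164. 153.] [538.7 -36.5]
[ 523.15402894 -150.29830923  153.61072272]
```

View pics/w10.png

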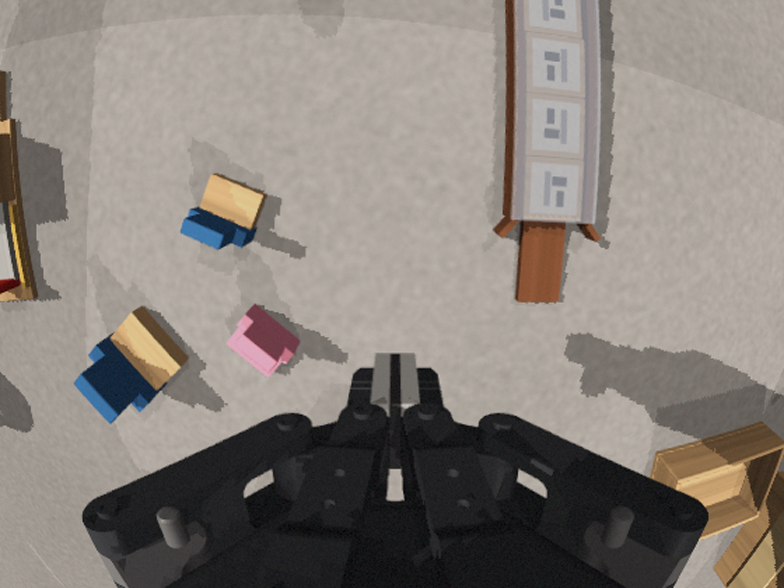

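All four tiles lie in a row under the lid, the last with its rear edge inside the mouth at (555, 215). The small blue stopper has been knocked to (225, 210), about (540, -30). I move over it.

```bash
python3 -m crank '[[[0.13,-0.78,0,0],[0.13,-0.78,0,0],[0.13,-0.78,0,0],[0.13,-0.78,0,0],[0.13,-0.78,0,0],[0.13,-0.78,0,0],[0,0,0,0.85],[0,0,0,0.85],[0,0,0,0.85],[0,0,0,0.85],[0,0,0,0.85],[0,0,0,0]]]' -1
python3 -m crank '[[[0,0,0,0]]]'
python3 - <<'E'
from h import *
b=get("wrist");save(b,"w11.png",crop=(60,330,130,430),s=2)
places("wrist",b,dict(stopper=0,stopper_grip=36))
corners(b,"wrist","stopper",12)
s=ctrl.read_state();print(s["eef_pos"],s["tool_rot"])
E
```

```text
clock: 57.8
eef_pos: [520.8, -31.4, 153.3]
tool_rot: [3.135, 0.004, -0.155]
force: [0.2, 0.2, 0.5]
width: 85.5
gripper_force: 0.0
clock: 57.88
eef_pos: [520.7, -31.1, 153.3]
tool_rot: [3.135, 0.004, -0.151]
force: [-0.3, -0.4, -0.3]
width: 85.6
gripper_force: 0.0
stopper 0.96 [172. 277.] [542.8 -31.9]
stopper 0.64 [294. 232.] [422.8  34.8]
stopper 0.59 [244. 329.] [464.1 -71.8]
stopper_grip 0.85 [183. 279.] [539.2 -33.8]
stopper_grip 0.74 [329. 222.] [403.7  45.7]
stopper_grip 0.63 [255. 334.] [468.5 -71.9]
stopper 0.8 c 545.6 -34.1 size 43.0 43.3 ang 1.333
stopper 0.76 c 458.1 -69.7 size 52.2 37.8 ang 1.027
stopper 0.63 c 411.4 38.6 size 67.0 100.0 ang 0.877
[520.54830602 -30.60261994 153.51273944] [ 3.13576005  0.00391945 -0.15158203]
```

View pics/w11.png

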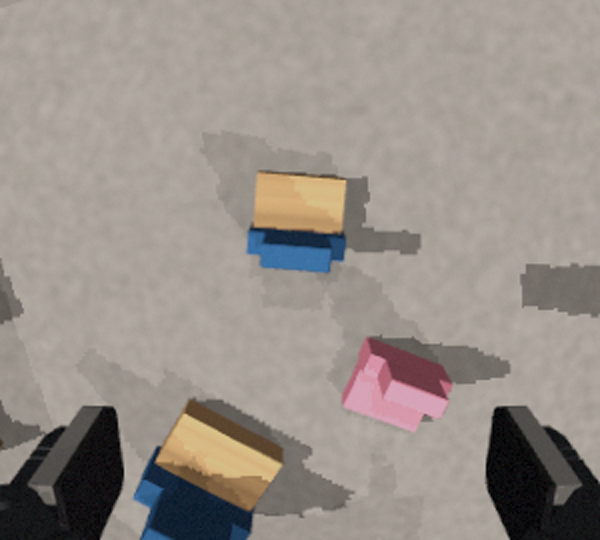

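The crop shows the stopper with its tongue at (300, 203) and its grip top at (296, 259), turned about 0.07 rad clockwise from the tool. Nothing is near it except the pink one at (400, 385).

```bash
python3 - <<'E'
from h import *
b=get("wrist")
f=lambda u,v,z: pix2world(b,(60+v/2,130+u/2),z)[:2]
g=(f(261,247,47)+f(330,250,47)+f(328,272,47)+f(263,266,47))/4
print("grip",g); a=f(347,178,12)-f(256,172,12);print("yaw tongue",np.arctan2(a[0],-a[1])*-1+0, np.hypot(*a)); a=f(328,272,47)-f(263,266,47);print(np.arctan2(a[1],a[0])+np.pi/2,np.hypot(*a))
t=(f(256,172,12)+f(347,178,12))/2;print("tongue tip mid",t)
plan(g[0],g[1],26,-.228)
E
```

```text
grip [536.59338178 -31.55405342]
yaw tongue 0.22065013536794834 39.7785385307282
-0.2496624848534441 25.71225707258656
tongue tip mid [565.52468773 -38.49967157]
units dx 0.64 dy -0.06 dz 5.10 turn 0.95 at [520.5 -30.5 153.5] -0.152
```

```bash
python3 -m crank '[[[0.32,-0.02,0.5,0.5],[0.3,0,0.7,0.47],[0,0,0.9,0],[0,0,0.9,0],[0,0,0.9,0],[0,0,0.7,0],[0,0,0.35,0],[0,0,0.13,0],[0,0,0,0],[0,0,0,0]]]' -1
python3 - <<'E'
from h import *
plan(537,-31.5,26,-.23)
E
```

```text
clock: 58.97
eef_pos: [535.9, -33.0, 27.3]
tool_rot: [3.136, 0.002, -0.23]
force: [0.2, -0.4, 0.5]
width: 85.6
gripper_force: 0.0
units dx 0.03 dy -0.07 dz 0.05 turn 0.01 at [535.9 -33.   27.3] -0.23
```

```bash
python3 -m crank '[[[0,0,0,0],[0,0,0,0],[0,0,0,0],[0,0,0,0],[0,0,0,0],[0,0,0,0],[0,0,0,0],[0,0,0,0]]]' 1
python3 -m crank '[[[0,0,-0.4,0],[0,0,-0.6,0],[0,0,-0.8,0],[0,0,-0.8,0],[0,0,-0.8,0],[0,0,0,0],[0,0,0,0]]]'
python3 - <<'E'
from h import *
s=ctrl.read_state();z=s["eef_pos"][2]
b=get("wrist");corners(b,"wrist","stopper",z)
places("wrist",b,dict(stopper=z-26,stopper_grip=z+10))
plan(530,-248,z,.188)
E
```

```text
clock: 59.63
eef_pos: [535.5, -33.1, 27.3]
tool_rot: [3.135, 0.002, -0.229]
force: [-0.0, -0.1, 5.7]
width: 26.9
gripper_force: 59.1
clock: 60.22
eef_pos: [536.4, -32.9, 112.8]
tool_rot: [3.136, 0.001, -0.23]
force: [-0.2, 0.8, -1.4]
width: 26.4
gripper_force: 59.3
stopper 0.9 c 521.2 -70.1 size 28.0 11.5 ang 0.327
stopper 0.8 c 546.8 -36.6 size 37.3 52.9 ang 1.369
stopper 0.89 [239. 281.] [542.3 -35. ]
stopper 0.65 [335. 243.] [482.5   4.6]
stopper 0.63 [274. 340.] [512.1 -63.9]
stopper_grip 0.95 [289. 347.] [523.9 -62.8]
stopper_grip 0.58 [278. 284.] [536.9 -34.9]
units dx 1.77 dy 8.42 dz -0.09 turn -5.22 at [534.8 -32.9 110.6] -0.23
```

```bash
python3 -m crank '[[[0.1,0.5,0,0],[0.17,0.8,0,0],[0.17,0.8,0,0],[0.17,0.8,0,0],[0.17,0.8,0,0],[0.17,0.8,0,0],[0.17,0.8,0,0],[0.17,0.8,0,0],[0.17,0.8,0,0],[0.17,0.8,0,0],[0.17,0.8,0,0],[0,0,0,0]]]'
python3 -m crank '[[[0,0,0,-0.87],[0,0,0,-0.87],[0,0,0,-0.87],[0,0,0,-0.87],[0,0,0,-0.87],[0,0,0,-0.87],[0,0,0,0],[0,0,0,0],[0,0,0,0]]]'
python3 - <<'E'
from h import *
b=get("wrist");z=ctrl.read_state()["eef_pos"][2]
places("wrist",b,dict(stopper=z-26,stopper_grip=z+10,lip=8,case=0))
plan(531.6,-249.2,36.5,.188)
E
```

```text
clock: 61.42
eef_pos: [529.0, -256.9, 111.5]
tool_rot: [3.131, 0.005, -0.237]
force: [0.4, -0.8, -1.0]
width: 26.4
gripper_force: 59.3
clock: 62.17
eef_pos: [530.7, -250.0, 112.4]
tool_rot: [3.138, 0.006, 0.186]
force: [-0.2, 0.2, -0.9]
width: 26.2
gripper_force: 59.3
stopper 0.92 [253.  12.] [483.5 -54.1]
stopper 0.87 [237.  85.] [ 512.8 -127.5]
stopper 0.79 [236. 280.] [ 538.1 -248.7]
stopper_grip 0.79 [276. 284.] [ 533.  -251.5]
stopper_grip 0.62 [250.  62.] [ 521.  -135.3]
stopper_grip 0.42 [144. 281.] [ 590.9 -239.6]
lip 0.92 [187. 280.] [ 548.5 -247. ]
case 0.82 [142. 277.] [ 581.3 -238.2]
units dx 0.02 dy -0.02 dz 3.05 turn -0.01 at [ 531.1 -249.9  112.8] 0.188
```

```bash
python3 -m crank '[[[0.02,-0.02,0.5,0],[0,0,0.7,0],[0,0,0.7,0],[0,0,0.6,0],[0,0,0.35,0],[0,0,0.15,0],[0,0,0.03,0],[0,0,0,0],[0,0,0,0]]]'
python3 -m crank '[[[0,0,0,0]]]'
```

```text
clock: 63.17
eef_pos: [531.8, -249.8, 37.7]
tool_rot: [3.137, 0.004, 0.188]
force: [1.3, 0.0, -0.3]
width: 26.6
gripper_force: 59.4
clock: 63.25
eef_pos: [531.8, -249.9, 37.8]
tool_rot: [3.136, 0.004, 0.188]
force: [-0.1, 0.0, -0.1]
width: 26.2
gripper_force: 59.4
```

```bash
python3 -m crank '[[[0,-0.02,0.07,0],[0,0,0,0],[0,0,0,0]]]'
python3 -m crank '[[[0.2,0,0,0],[0.2,0,0,0],[0.2,0,0,0],[0.2,0,0,0],[0,0,0,0]]]'
python3 -m crank '[[[0.1,0,0,0],[0.1,0,0,0],[0.1,0,0,0],[0.1,0,0,0],[0.1,0,0,0],[0,0,0,0]]]'
python3 -m crank '[[[0.1,0,0,0],[0.1,0,0,0],[0.08,0,0,0],[0,0,0,0]]]'
```

```text
clock: 63.5
eef_pos: [531.1, -249.3, 35.5]
tool_rot: [3.137, 0.005, 0.188]
force: [0.5, 0.1, -1.3]
width: 26.9
gripper_force: 59.4
clock: 63.92
eef_pos: [551.8, -245.3, 35.4]
tool_rot: [3.137, 0.005, 0.188]
force: [-0.4, 0.0, 2.0]
width: 26.5
gripper_force: 59.6
clock: 64.42
eef_pos: [561.7, -244.0, 35.5]
tool_rot: [3.136, 0.009, 0.187]
force: [-5.3, -0.7, 7.7]
width: 26.5
gripper_force: 60.2
clock: 64.75
eef_pos: [568.5, -242.8, 35.5]
tool_rot: [3.136, 0.009, 0.187]
force: [-5.3, -1.7, 7.7]
width: 25.8
gripper_force: 60.2
```

```bash
python3 -m crank '[[[0.08,0,0,0],[0.08,0,0,0],[0.06,0,0,0],[0,0,0,0]]]'
python3 -m crank '[[[0.06,0,0,0],[0.06,0,0,0],[0,0,0,0]]]'
python3 -m crank '[[[0.06,0,0,0],[0.06,0,0,0],[0,0,0,0]]]'
```

```text
clock: 65.08
eef_pos: [573.5, -242.0, 35.5]
tool_rot: [3.136, 0.009, 0.187]
force: [-5.7, -1.8, 8.9]
width: 26.4
gripper_force: 60.3
clock: 65.33
eef_pos: [574.0, -241.9, 35.6]
tool_rot: [3.136, 0.015, 0.186]
force: [-11.6, -0.8, 14.9]
width: 26.3
gripper_force: 61.0
clock: 65.58
eef_pos: [574.3, -241.8, 35.8]
tool_rot: [3.136, 0.02, 0.186]
force: [-17.0, -1.7, 21.0]
width: 26.3
gripper_force: 61.9
```

```bash
python3 -m crank '[[[0,0,0,0],[0,0,0,0],[0,0,0,0],[0,0,0,0],[0,0,0,0],[0,0,0,0],[0,0,-0.6,0],[0,0,-0.9,0],[0,0,-0.6,0],[0,0,0,0]]]' -1
python3 -m crank '[[[-0.8,0,0,0],[-0.8,0,0,0],[-0.8,0,0,0],[0,0,0.8,0],[0,0,0.9,0],[0,0,0.9,0],[0,0,0.3,0],[0,0,0,0],[0,0,0,0]]]' 1
python3 - <<'E'
from h import *
b=get("wrist");places("wrist",b,dict(stopper=8,stopper_grip=44,case=0))
plan(540,-249,20,.188)
E
```

```text
clock: 66.42
eef_pos: [584.2, -239.6, 91.8]
tool_rot: [3.135, -0.001, 0.188]
force: [1.4, 0.2, 1.0]
width: 85.4
gripper_force: 0.0
clock: 67.17
eef_pos: [522.4, -250.7, 15.6]
tool_rot: [3.138, 0.005, 0.188]
force: [-0.1, 0.5, 0.4]
width: -0.1
gripper_force: 0.0
stopper 0.85 [276.  21.] [470.8 -79.9]
stopper 0.82 [148. 284.] [ 579.5 -242.1]
case 0.59 [142. 282.] [ 581.3 -241.2]
units dx 0.68 dy 0.04 dz -0.14 turn -0.00 at [ 523.1 -251.2   16.6] 0.188
```

```bash
python3 -m crank '[[[0.3,0,0,0],[0.3,0,0,0],[0.3,0,0,0],[0.2,0,0,0],[0.1,0,0,0],[0.08,0,0,0],[0,0,0,0]]]'
python3 -m crank '[[[0.06,0,0,0],[0.06,0,0,0],[0.06,0,0,0],[0,0,0,0]]]'
python3 -m crank '[[[0.06,0,0,0],[0.06,0,0,0],[0.06,0,0,0],[0,0,0,0]]]'
```

```text
clock: 67.95
eef_pos: [553.9, -244.7, 15.0]
tool_rot: [3.137, 0.005, 0.188]
force: [-0.1, -0.3, 0.1]
width: 0.2
gripper_force: 0.0
clock: 68.28
eef_pos: [558.1, -244.1, 15.1]
tool_rot: [3.137, 0.005, 0.188]
force: [0.3, -0.2, 0.0]
width: 0.0
gripper_force: 0.0
clock: 68.62
eef_pos: [559.9, -244.0, 14.8]
tool_rot: [3.137, 0.011, 0.187]
force: [-5.7, -0.2, 4.1]
width: -0.0
gripper_force: 0.6
```

```bash
python3 -m crank '[[[0.08,0,0,0],[0.08,0,0,0],[0,0,0,0]]]'
python3 -m crank '[[[0.1,0,0,0],[0.08,0,0,0],[0,0,0,0]]]'
python3 -m crank '[[[-0.6,0,0,0],[-0.8,0,0,0],[-0.6,0,0,0],[0,0,-0.7,0],[0,0,-0.9,0],[0,0,-0.9,0],[0,0,-0.9,0],[0,0,-0.5,0],[0,0,0,0],[0,0,0,0]]]'
python3 - <<'E'
from h import *
b=get("wrist");places("wrist",b,dict(stopper=8,stopper_grip=44,case=0,lip=8))
a=get("top");places("top",a,dict(tin=0,tape=0,tray=0,tile0=0))
E
```

```text
clock: 68.87
eef_pos: [559.9, -244.2, 14.7]
tool_rot: [3.137, 0.019, 0.186]
force: [-13.8, -0.6, 11.0]
width: -0.0
gripper_force: 0.4
clock: 69.12
eef_pos: [559.8, -244.3, 14.5]
tool_rot: [3.137, 0.027, 0.185]
force: [-22.2, -0.8, 19.2]
width: 0.0
gripper_force: 0.0
clock: 69.95
eef_pos: [522.4, -250.8, 113.0]
tool_rot: [3.136, 0.005, 0.188]
force: [-0.7, -0.5, -1.7]
width: 0.1
gripper_force: 0.0
stopper 0.94 [248.  14.] [426.1  26.6]
stopper 0.73 [134. 280.] [ 580.5 -240.4]
stopper 0.63 [229.  86.] [470.7 -79.3]
stopper_grip 0.6 [145. 283.] [ 575.6 -243.3]
stopper_grip 0.55 [240.  62.] [473.8 -76.2]
case 0.85 [136. 281.] [ 578.7 -241.3]
lip 0.57 [173. 282.] [ 551.2 -247.4]
tin 0.82 [262. 156.] [401.8 395.8]
tin 0.43 [213. 343.] [ 557.8 -247.1]
tape 0.65 [165. 282.] [732.7 -41. ]
tray 0.89 [262. 421.] [ 383.8 -505.5]
```

The stopper meets the lid rigidly (22 N with no movement). Its plate plane reads (580.5, -240.4), which is at the mouth, and the bystanders have not moved. Handing in.

```bash
python3 -c "
from cell import ctrl
print(ctrl.finish_job())"
```

```text
the job is handed in; nothing more can be done
None
```

I put all four miniatures (three from the magazine, one from the table) into the slip case and slid the small blue stopper home against the lid. The tin, tape and tray stayed put, and I handed the job in at about 70 s; no verdict was shown.

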